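# Hang the wire basket to drain from a latched S-hook

### The job

Take the steel S-hook off its peg and hang it on the rail of the draining stand, latch side towards the robot, so that it sits down in the rail's groove and cannot wander, and let go of it. Then hang the empty wire basket by its arch handle in the hook's lower curl, pressing the handle down past the spring latch until the latch has snapped shut above it, and leave the basket hanging free and level over the drip tray. Work gently: never force the hook against the rail, and leave the bottles and the timer where they are.

Things in the scene. Friction and masses are not known exactly. Their poses are not given: they have to be found in the camera images.
- rail_mid (a point): Middle of the draining stand's rail, on its axis, half-way between the two posts (13 mm thick, 190 mm apart): a level steel bar, 17 mm diameter, 260 mm long, 290 mm above the table, clamped in saddles on the posts over a drip tray (130 x 216 mm, rim 19 mm high). y runs along the rail, x across it away from the robot, z up. Fixed; its yaw varies a little
- drying_stand: The whole stand, fixed; axes as rail_mid, origin on the table below it. The rail has one turned groove, the hook's place: 11 mm diameter (3 mm deep), 11 mm wide at its floor, bevelled to 13 mm. It lies somewhere within 26 mm of rail_mid along the rail, differently each time; no pose tells where: find it by eye, or by sliding the hook along under light load until it drops in
- hook_peg: Fixed peg stand that carries the S-hook at the start: 80 x 110 x 10 mm foot, one 10 mm post 43 mm to the +y side, and a level 10 mm arm along y, its axis 155 mm above the table, over the foot's centre. Origin under the foot's centre
- hook_tab (a point): Centre of the grip tab on top of the S-hook: an upright flat plastic tab 10 mm thick (along the hook's y), 24 mm wide (x), 34 mm high; pinch it across its 10 mm from above. With the hook seated in the groove, the tab's lower edge is 4 mm above the top of the rail
- hook_crown (a point): Point of the S-hook, 30 mm below hook_tab, that lies on the rail's axis when it hangs in the groove (3 mm above the axis while it rides on the full rail). Upper curl: 25 mm wide inside, open downward, its free tip on the +x side ending 24 mm below this point. To take it off peg or rail lift it 37 mm, shifting 6 to 8 mm to -x, then draw it 50 mm to -x; to put it on, the reverse
- s_hook: The S-hook as a whole, for contact forces: 8 mm round steel bar bent in its x-z plane, 165 mm tall with the tab, 0.12 kg; origin and axes as hook_crown. Its shank slants from the -x side of the upper curl down to the +x side of the lower one. Hanging, z is up and x away from the robot; it swings easily about the rail
- hook_seat (a point): Where the axis of the 8 mm handle lies when seated in the bottom of the lower curl; 104.6 mm below hook_crown. The curl is 14 mm wide inside, open upward; its free tip, flared to -x (robot side), tops out 18 mm to -x and 34 mm above this point. The handle comes in from -x over the tip, 40 mm above this point, to 9 mm on its -x side, then down between tip and shank, 6 to 4 mm on the -x side
- latch (a joint): Spring latch across the mouth of the lower curl, rad: 0 shut (a level 4 mm wire from shank to tip, 19.6 mm above hook_seat), up to 1.2 swung down into the curl. The handle pushes it open from above; it can carry the basket, so press with 3 to 5 N beyond the weight. It springs shut over the handle only in the last 2 to 3 mm before the handle bottoms
- basket_grip (a point): Grip point of the wire basket, on the flat plastic grip at its front: 10 mm thick, 34 mm wide (y), 48 mm long, leaning 20 degrees from upright towards the robot (-x); it extends 18 mm up and 30 mm down the slope from here. Pinch it across its 10 mm with the fingers tilted 20 degrees, pointing down and to +x. Axes are the basket's: z up, x away from the robot
- basket_bar (a point): Middle of the basket's fixed arch handle: 8 mm steel wire along y, straight and level for 14 mm either side of this point, 125 mm above the basket's underside. basket_grip lies 63.6 mm to -x and 48.7 mm below this point. Basket: 112 (x) x 90 (y) x 57 mm, 0.10 to 0.21 kg; it stands on a flat board 18.5 mm high
- drain_basket: The wire basket as a whole; origin at the centre of its underside
- bottle_big: Bystander: reagent bottle, 52 mm diameter, 110 mm tall; origin under its centre
- bottle_small: Bystander: reagent bottle, 40 mm diameter, 85 mm tall; origin under its centre
- lab_timer: Bystander: flat lab timer 66 x 66 x 20 mm; origin under its centre
Mind the look-alikes: they are no part of the job. Leave any green look-alike of the drain_basket alone.

How it is judged:
On the way:
1. the S-hook hangs in the rail's groove, let go, with the basket not yet on it (x of hook_crown in the frame of rail_mid between -0.009 and 0.009 m and z of hook_crown in the frame of rail_mid between -0.006 and 0.0013 m and y of hook_crown in the frame of rail_mid between -0.04 and 0.04 m and contact force between s_hook and the fingers below 0.1 N and contact force between s_hook and drain_basket below 0.1 N and contact force between s_hook and drying_stand above 0.3 N), for 0.3 s.
At the end, for the whole second after the job is handed in: Hook in the rail's groove (crown within 9 mm across, -6 to +1.3 mm in height, 40 mm along); handle in the lower curl (hook_seat within 9 mm across, -5 to +9 mm up, 25 mm along), latch shut (under 0.12 rad); basket within 0.25 rad of level, clear of the stand, both under 0.06 m/s (x of hook_crown in the frame of rail_mid between -0.009 and 0.009 m and z of hook_crown in the frame of rail_mid between -0.006 and 0.0013 m and y of hook_crown in the frame of rail_mid between -0.04 and 0.04 m and x of basket_bar in the frame of hook_seat between -0.009 and 0.009 m and z of basket_bar in the frame of hook_seat between -0.005 and 0.009 m and y of basket_bar in the frame of hook_seat between -0.025 and 0.025 m and value of joint latch below 0.12 rad and angle between drain_basket's own z axis and vertical below 0.25 rad and contact force between drain_basket and drying_stand below 0.1 N and linear speed of each of drain_basket, s_hook below 0.06 m/s); the robot touches nothing.
It fails at once if the S-hook is forced against the rail or stand with more than 18 N (contact force between s_hook and drying_stand above 18 N).
It fails at once if a bottle or the timer is moved by more than 25 mm (distance of any of bottle_big, bottle_small, lab_timer from where it was at the start of the episode above 0.025 m).
It also fails if it takes over 72 s, if anything falls off the work surface, if the arm or the gripper's body presses on something with over 40 N, if the wrist force passes 120 N, or if a joint passes its speed limit or range.

### The arm

A 7-joint arm with a two-finger parallel gripper is mounted at the origin on a cart in front of the work surface, level with it; the furniture and walls round the work are solid. World frame = base frame: x ahead of the robot, y to its left, z up, the work surface at z = 0. Lengths are in m, angles in rad, forces in N, time in s.
With the tool pointing down it reaches from about 0.35 to 0.9 m from the base axis. Payload 8.1 kg.
Tool frame: the origin (TCP) lies at the very end of the fingers, on their centre line; the grasp point (between the pads) lies 19 mm behind it (grasp_offset is the distance from the TCP to the grasp point, in m); z points along the fingers, y is the line along which they close (so a half turn about z gives the same grasp; the last joint's range is limited). The gripper opens to 92 mm and grips with 3 to 60 N. Pads are 19 mm wide; open, the fingers measure 130 mm over their backs; the gripper's body (75 mm by 190 mm) begins 47 mm behind the grasp point.
Start: joints at [1.042, 0.434, 0.025, 1.573, -0.012, 1.134, -0.075], TCP at [0.258, -0.569, 0.191] pointing down, gripper open.
Joint ranges: [-2.62, 2.62], [-0.44, 2.09], [-1.27, 1.32], [0.08, 2.57], [-1.32, 4.46], [0.12, 2], [-2.74, 2.74]. Speed limits (rad/s): [2.22, 2.22, 3.01, 3.01, 3.14, 3.14, 3.14].

### API

Orientations are given as a rotation vector (axis times angle).
In Python, from cell import observe, get_image, camera_params, sign_off, silhouettes, grasp_offset gives the robot as it stands. The module is installed in compiled form; this text tells all that it offers.
- The arm moves only by the tool jog_arm, never from a script. Its argument "motion" is a list that holds one entry, the list of rows, each a list of 7 numbers: the shift along the tool's x, y, z in m, then the turn, a rotation vector about the tool's x, y, z in rad, then the closure, from -1 (fully open) to 1 (shut), so that 0 is half open. In form: [[[dx, dy, dz, wx, wy, wz, hand], ...]]. A call has 1 to 10 rows; each row is the pose to reach, as a shift and turn from the pose commanded when the call began, along the tool's axes at that moment; what a row does not reach only later rows make up. A row lasts 1/12 s, in which the tool goes at most 41.7 mm and 7.16 degrees, less where a joint would pass 70% of its speed; a pose out of reach is approached as far as the arm can. A call with a gripper value outside its range is refused whole. The fingers move at their own pace and stop on an object; "force" is the grip in N (left out, the last holds). Time passes only in rows, so rows that repeat a pose let the fingers close. It gives the time, the measured TCP pose, the force, the opening and the grip force at its end, in the units of the state.
- observe(): the state, without advancing time (a new reading comes with each control period).
- get_image(name): name is "scene" or "top"; returns the picture (384x512x3 uint8, red, green, blue); there is no depth.
- camera_params(name): a dict with "vertical_fov" (degrees; the focal length in pixels is half the picture's height over the tangent of half this angle, whatever the lens; pixels are square), "cx", "cy" (the principal point, pixels), "dist_coeffs" ([k1, k2, p1, p2, k3] as OpenCV has them; the pictures are not rectified), "T" (4x4, takes a point from camera to world coordinates). Camera axes: x right, y down, z forward; pixel columns grow to the right and rows downward; lengths in m; the calibration is good to about 2 mm. A picture is of the moment at which its call begins. camera_params takes no time and is no camera call.
- sign_off(): hands the job in; it is judged then, once.
Trained networks look in the newest picture that a camera, given by its name, has taken for a name from the list of things; names that differ only in an ending like _2 or _b are one class to them, and where a whole thing is asked for, a point or a joint stands for the part that bears it (a point fixed in the world has none). Each returns a list of dicts, best first, with "p" (0 to 1); they miss things now and then, are a little off and sometimes report something else, mostly with a low value. They report only what shows in the picture. A call takes as long as a camera call. They do not tell look-alikes from the thing itself.
- silhouettes(query, camera): "mask" (384x512 bool, what is visible of it) and "pixel" ([column, row] in pixels, amid what is visible of it).
The state is a dict: "clock": time; "joints": joint angles; "dq": joint speeds; "joint_efforts": joint torques, N m; "position": TCP position; "ee_rot": TCP orientation; "force": force on the tool from outside, world axes, zero at the start; "ft_torque": the same for the moment, N m; "width": opening from 0.0 (shut) to 1.0 (fully open); "gripper_force": force on a finger pad.
Only numpy, scipy, OpenCV 4.12 (cv2) and the standard library are available. Lean on these libraries where they do the work, as an engineer would, in place of code of your own. Each camera call takes 0.05 s, during which the arm holds its last target. There are 200 camera calls.

## Working session

There is one attempt and no reset: what is moved stays moved. The work goes in short steps, Python scripts to look and compute and a tool call to move; the robot and the scene stay as the last step left them, time stands still between calls to the robot, and variables do not carry over. Pictures are saved under pics/ and viewed, at most 10 in all, crops included, and the job is handed in when it is done.

Besides the shell and the picture viewer there is one more tool, called after ">>>" in YAML: its name, and indented under it one key for each argument. jog_arm: Moves the arm, as the interface text tells. Its arguments: {"type":"object","properties":{"motion":{"type":"array"},"force":{"type":"number"}},"required":["motion"]}

```bash
mkdir -p pics
cat > h.py <<'E'
import numpy as np, cv2
from cell import *
from scipy.spatial.transform import Rotation as R
def cam(n):
    p=camera_params(n); f=192/np.tan(np.radians(p["vertical_fov"])/2)
    K=np.array([[f,0,p["cx"]],[0,f,p["cy"]],[0,0,1]]); return K,np.array(p["dist_coeffs"],float),np.array(p["T"])
def ray(n,px):
    K,d,T=cam(n); u=cv2.undistortPoints(np.array([[px]],float),K,d)[0,0]
    v=T[:3,:3]@np.array([u[0],u[1],1]); return T[:3,3],v/np.linalg.norm(v)
def onz(n,px,z):
    o,v=ray(n,px); return o+v*(z-o[2])/v[2]
def tri(a,b):
    (o1,v1),(o2,v2)=ray("scene",a),ray("top",b)
    s=np.linalg.lstsq(np.c_[v1,-v2],o2-o1,rcond=None)[0]
    p,q=o1+s[0]*v1,o2+s[1]*v2; return (p+q)/2,np.linalg.norm(p-q)
def proj(n,P):
    K,d,T=cam(n); Ti=np.linalg.inv(T); return cv2.projectPoints(np.atleast_2d(P).astype(float),cv2.Rodrigues(Ti[:3,:3])[0],Ti[:3,3],K,d)[0][:,0]
def save(im,f,crop=None,s=1):
    if crop: im=im[crop[1]:crop[3],crop[0]:crop[2]]
    cv2.imwrite("pics/"+f,cv2.resize(im,None,fx=s,fy=s,interpolation=cv2.INTER_CUBIC)[:,:,::-1])
E
python3 - <<'E'
from h import *
print(observe()); print(grasp_offset)
a=get_image("scene");b=get_image("top")
np.save("a.npy",a);np.save("b.npy",b)
save(a,"s1.png",None,1.5);save(b,"t1.png",None,1.5)
for n in("scene","top"):
    K,d,T=cam(n);print(n,K[0,0],T.round(3).tolist())
    for q in("hook_tab","s_hook","hook_peg","drain_basket","basket_grip","basket_bar","drying_stand","bottle_big","bottle_small","lab_timer"):
        print(n,q,[(round(r["p"],2),np.round(r["pixel"],1).tolist(),int(r["mask"].sum())) for r in silhouettes(q,n)])
E
```

```text
{'clock': 0.0, 'joints': array([ 1.04237296,  0.43522032,  0.02496722,  1.5740839 , -0.01158026,
        1.13402875, -0.0751071 ]), 'dq': array([ 0.00033825, -0.00063295, -0.00165575, -0.00018088, -0.00069213,
       -0.00024031,  0.00154472]), 'joint_efforts': array([ 6.04564520e-04, -6.67866755e+01,  9.85356309e-01, -3.14453602e+01,
       -6.04932639e-02,  4.28958668e-02,  2.07225748e-04]), 'position': array([ 0.25787196, -0.56869277,  0.19055173]), 'ee_rot': array([-3.06919194e+00, -6.63421904e-01,  7.71950916e-04]), 'force': array([ 0.07795833, -1.08539109,  0.18272975]), 'ft_torque': array([ 0.01503891, -0.00514996,  0.02862393]), 'gripper_force': 0.0, 'width': 0.9994386739951893}
0.0188
scene 498.6969007751971 [[-0.632, -0.332, 0.7, -0.586], [-0.775, 0.268, -0.572, 1.267], [0.002, -0.904, -0.427, 0.881], [0.0, 0.0, 0.0, 1.0]]
scene hook_tab [(0.67, [318.7, 190.4], 131)]
scene s_hook [(0.59, [321.5, 199.3], 183)]
scene hook_peg [(0.89, [315.5, 229.2], 550), (0.46, [319.3, 203.2], 210)]
scene drain_basket [(0.89, [179.5, 278.7], 1249), (0.74, [262.1, 224.3], 861)]
scene basket_g
[... 336 characters left out ...]
, [365.7, 212.0], 231)]
top 464.0891062809523 [[0.001, -0.993, 0.114, 0.388], [-1.0, -0.001, 0.002, 0.321], [-0.001, -0.114, -0.993, 1.718], [0.0, 0.0, 0.0, 1.0]]
top hook_tab []
top s_hook [(0.54, [295.4, 222.9], 33)]
top hook_peg [(0.66, [285.8, 226.5], 540), (0.19, [245.7, 187.3], 362)]
top drain_basket [(0.88, [248.0, 189.2], 587), (0.8, [147.2, 207.3], 580)]
top basket_grip [(0.77, [248.4, 187.9], 366), (0.76, [147.1, 209.5], 620)]
top basket_bar [(0.73, [143.2, 210.5], 787), (0.65, [247.3, 187.6], 515)]
top drying_stand [(0.83, [352.2, 179.0], 2350)]
top bottle_big [(0.52, [269.8, 162.2], 196)]
top bottle_small []
top lab_timer [(0.57, [351.3, 229.2], 324), (0.32, [248.9, 190.3], 745)]
```

View pics/s1.png

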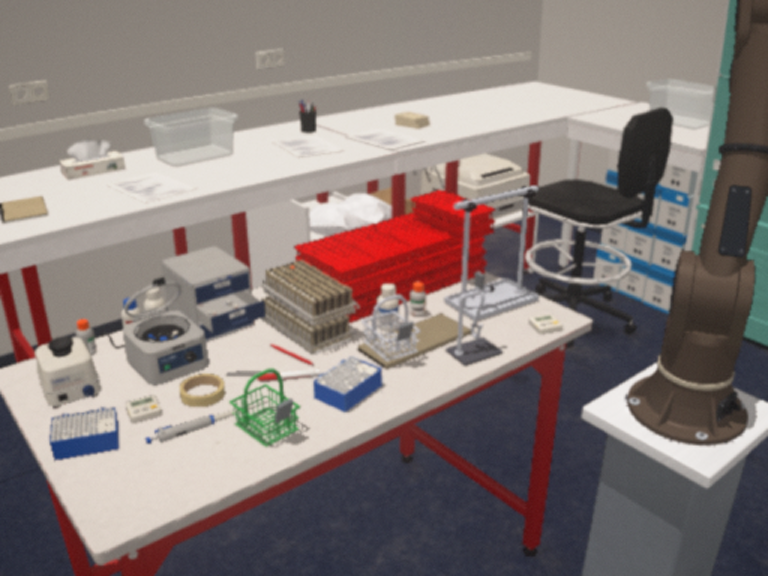

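View pics/t1.png

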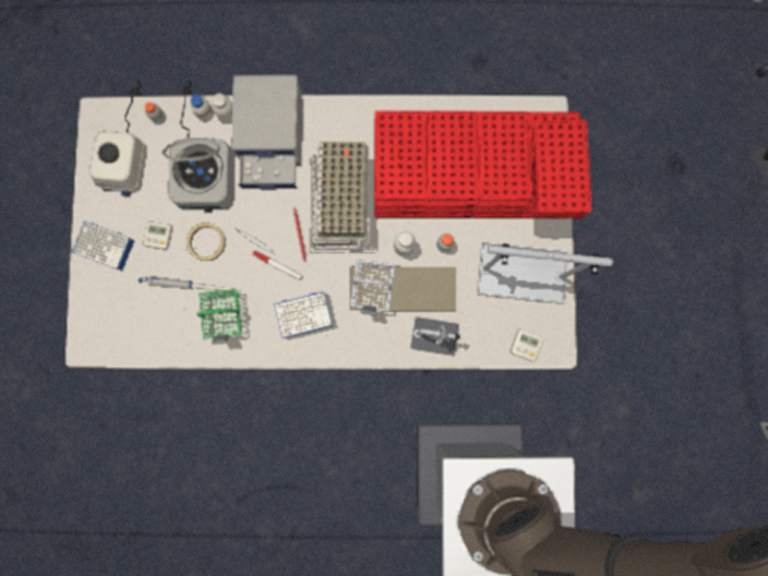

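The scene camera (1.5x pixels) shows the hook on its peg at (478,300), the stand with its rail from (460,207) to (535,190), the wire basket at (395,335) and the green look-alike at (265,410). In the top view the stand is at (530,265), the peg at (437,336), the basket at (372,287), the board at its right and the timer at (527,343). Next, close crops.

Run:
```python
from h import *
a=np.load("a.npy");b=np.load("b.npy")
save(a,"s2.png",(290,115,370,245),4.6)
A=cv2.resize(a[115:245,230:370],None,fx=4.5,fy=4.5,interpolation=cv2.INTER_CUBIC)
save(A,"s2.png")
save(b,"t2.png",(225,150,415,250),4.2)
```

```text
(no output)
```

View pics/s2.png

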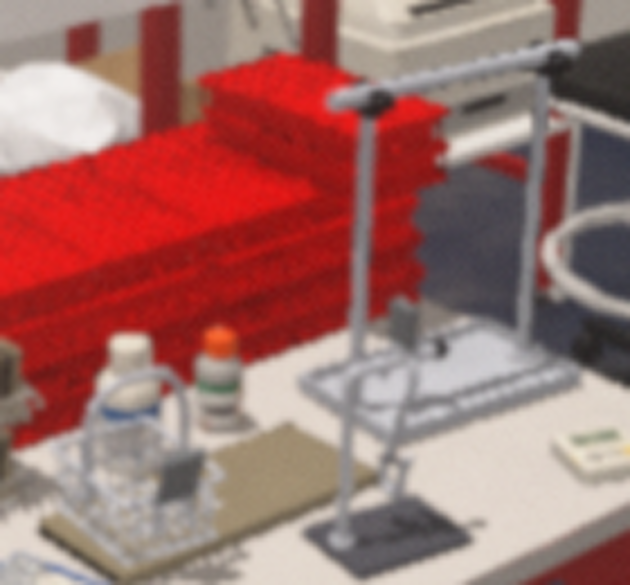

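View pics/t2.png

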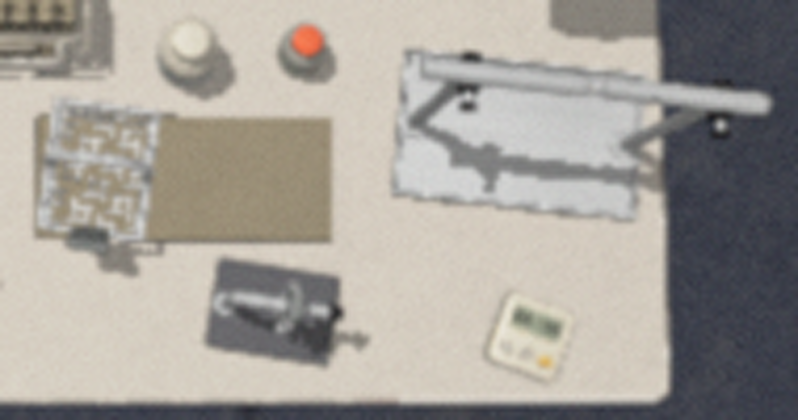

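The crops show the tab at crop (404,318) in the scene view. They also give the rail ends at (333,99)/(575,50) in the scene view and (425,67)/(768,103) in the top view. There is a faint waist near (597,85) in the top view that may be the groove. Peg foot corners in the top view are (222,260), (340,275), (328,365) and (207,347).

Run:
```python
from h import *
S=lambda x,y:((x+.5)/4.5-.5+230,(y+.5)/4.5-.5+115)
Tt=lambda x,y:((x+.5)/4.2-.5+225,(y+.5)/4.2-.5+150)
P=lambda s,v:print(s,np.round(v,4))
r1,r2=onz("top",Tt(425,67),.29),onz("top",Tt(768,103),.29)
P("rail top",[r1,r2,(r1+r2)/2]);P("len,yaw",[np.linalg.norm(r1-r2),np.arctan2(-(r1-r2)[0],(r1-r2)[1])])
q1,q2=onz("scene",S(333,99),.29),onz("scene",S(575,50),.29);P("rail scene",[q1,q2,(q1+q2)/2]);P("",[np.linalg.norm(q1-q2),np.arctan2(-(q1-q2)[0],(q1-q2)[1])])
P("groove",onz("top",Tt(597,85),.29))
f=[onz("top",Tt(*c),.01) for c in((222,260),(340,275),(328,365),(207,347))];P("foot",f);P("",np.mean(f,0))
P("tab scene",onz("scene",S(404,318),.1845))
P("grip scene",onz("scene",S(181,477),.095))
P("grip top",onz("top",Tt(88,237),.0948))
P("bar top",[onz("top",Tt(50,155),.12),onz("top",Tt(150,170),.12)])
P("timer",onz("top",Tt(530,335),.02));P("tray",[onz("top",Tt(*c),.019) for c in((405,50),(655,80),(635,218),(393,193))])
P("bottles",[onz("top",Tt(192,38),.11),onz("top",Tt(307,42),.085)])
# rail profile top
b=np.load("b.npy").astype(float)
R1,R2=np.array(Tt(425,67)),np.array(Tt(768,103));d=(R2-R1)/np.linalg.norm(R2-R1);n=np.array([-d[1],d[0]])
L=np.linalg.norm(R2-R1);ss=np.arange(18,64,1.0);ww=np.arange(-5,5.1,.5)
g=cv2.cvtColor(b.astype(np.uint8),cv2.COLOR_RGB2GRAY).astype(np.float32)
pts=R1+ss[:,None,None]*d+ww[None,:,None]*n
im=cv2.remap(g,pts[...,0].astype(np.float32),pts[...,1].astype(np.float32),cv2.INTER_LINEAR)
for s,row in zip(ss,im): print(int(s),onz("top",R1+s*d,.29).round(3)[1],row[::2].astype(int))
```

```text
rail top [[ 0.6207  0.0888  0.29  ]
 [ 0.5942 -0.1687  0.29  ]
 [ 0.6074 -0.0399  0.29  ]]
len,yaw [ 0.2588 -0.1025]
rail scene [[ 0.6209  0.086   0.29  ]
 [ 0.5842 -0.163   0.29  ]
 [ 0.6026 -0.0385  0.29  ]]
 [ 0.2517 -0.1464]
groove [ 0.6074 -0.0397  0.29  ]
foot [[0.4946 0.2248 0.01  ]
 [0.4815 0.1213 0.01  ]
 [0.4029 0.1326 0.01  ]
 [0.4186 0.2383 0.01  ]]
 [0.4494 0.1792 0.01  ]
tab scene [0.4514 0.1699 0.1845]
grip scene [0.4935 0.3484 0.095 ]
grip top [0.5085 0.3413 0.0948]
bar top [[0.5744 0.3725 0.12  ]
 [0.562  0.29   0.12  ]]
timer [ 0.4285 -0.0431  0.02  ]
tray [[ 0.68    0.0622  0.019 ]
 [ 0.6537 -0.1603  0.019 ]
 [ 0.5309 -0.1387  0.019 ]
 [ 0.5529  0.0749  0.019 ]]
bottles [[0.6742 0.2545 0.11  ]
 [0.6754 0.1557 0.085 ]]
18 0.033 [195 173 151 160 184 190 176 160 173 198 202]
19 0.03 [200 181 154 161 184 189 175 160 173 196 203]
20 0.026 [203 189 158 161 181 188 176 159 174 193 200]
21 0.023 [206 198 163 162 185 189 177 159 171 192 202]
22 0.02 [204 198 151 165 186 190 177 161 171 193 202]
23 0.017 [203 188 147 170 188 191 179 161 168 193 203]
24 0.014 [201 181 143 168
[... 1506 characters left out ...]
 181 191 177 154 157 174 183]
52 -0.074 [201 196 174 176 185 192 177 153 151 177 180]
53 -0.077 [201 197 188 182 186 189 177 154 154 182 194]
54 -0.08 [199 199 192 183 185 188 174 152 158 191 203]
55 -0.083 [168 171 173 174 184 187 168 148 163 195 206]
56 -0.086 [113 120 129 154 181 187 170 148 161 190 201]
57 -0.089 [ 70  74  94 141 179 189 175 150 137 141 152]
58 -0.093 [ 64  62  85 139 179 188 178 149 113  90  92]
59 -0.096 [ 69  67  91 147 181 189 178 151 103  72  78]
60 -0.099 [ 64  64  93 154 184 191 180 153 101  77  95]
61 -0.102 [ 67  63  88 148 181 193 183 152  98  84 105]
62 -0.105 [ 63  67  81 138 180 194 183 151 110  99 106]
63 -0.108 [ 65  64  85 134 178 192 182 153 116 103 102]
```

```bash
cat >> h.py <<'E'
def Rt(yaw,tilt=0):  # tool pointing down; tilt>0: fingers point down and to +x (of yaw frame)
    return R.from_euler("z",yaw)*R.from_euler("y",-tilt)*R.from_matrix(np.diag([1.,-1,-1]))
def row(p,yaw,tilt=0,st=None,ref=None):
    o=observe(); p0,R0=o["position"],R.from_rotvec(o["ee_rot"])
    d=R0.inv().apply(np.array(p)-p0); w=(R0.inv()*Rt(yaw,tilt)).as_rotvec()
    print("row",np.r_[d,w].round(4).tolist())
def st():
    o=observe(); r=R.from_rotvec(o["ee_rot"]).as_matrix()
    print("t",round(o["clock"],2),"p",o["position"].round(4),"yaw",round(np.arctan2(r[1,0],r[0,0]),4),"z",r[:,2].round(3),"F",o["force"].round(2),"w",round(o["width"]*92,1),"gf",round(o["gripper_force"],1),"j",o["joints"].round(2))
E
python3 - <<'E'
from h import *
row((.45,.172,.27),-.13)
print(onz("top",((293.5)/4.2-.5+225,(305.5)/4.2-.5+150),.165))
E
```

```text
row [0.4808, -0.5958, -0.0787, 0.0, 0.0, 0.5557]
[0.44912206 0.17714232 0.165     ]
```

>>> jog_arm:
  motion:
    - [[0.481,-0.596,-0.079,0,0,0.556,0],[0.481,-0.596,-0.079,0,0,0.556,0],[0.481,-0.596,-0.079,0,0,0.556,0],[0.481,-0.596,-0.079,0,0,0.556,0],[0.481,-0.596,-0.079,0,0,0.556,0],[0.481,-0.596,-0.079,0,0,0.556,0],[0.481,-0.596,-0.079,0,0,0.556,0],[0.481,-0.596,-0.079,0,0,0.556,0],[0.481,-0.596,-0.079,0,0,0.556,0],[0.481,-0.596,-0.079,0,0,0.556,0]]

```text
clock: 1.93
position: [0.3616, -0.1681, 0.2344]
ee_rot: [3.134, -0.205, 0.001]
force: [1.3, -0.1, 0.4]
width: 0.499
gripper_force: 0.0
```

Run:
```python
from h import *
st();row((.45,.172,.27),-.13)
```

```text
t 1.93 p [ 0.3616 -0.1681  0.2344] yaw -0.1304 z [ 0.001 -0.001 -1.   ] F [ 1.26 -0.09  0.39] w 45.9 gf 0.0 j [ 0.44  0.03 -0.14  2.    0.01  1.11 -1.41]
row [0.0435, -0.3487, -0.0357, 0.0006, -0.0009, -0.0004]
```

>>> jog_arm:
  motion:
    - [[0.042,-0.335,-0.035,0,0,0,0],[0.042,-0.335,-0.035,0,0,0,0],[0.042,-0.335,-0.035,0,0,0,0],[0.042,-0.335,-0.035,0,0,0,0],[0.042,-0.335,-0.035,0,0,0,0],[0.042,-0.335,-0.035,0,0,0,0],[0.042,-0.335,-0.035,0,0,0,0],[0.042,-0.335,-0.035,0,0,0,0],[0.042,-0.335,-0.035,0,0,0,0],[0.042,-0.335,-0.035,0,0,0,0]]

```text
clock: 2.77
position: [0.4468, 0.16, 0.2691]
ee_rot: [-3.134, 0.196, -0.0]
force: [-0.4, -0.0, 0.2]
width: 0.502
gripper_force: 0.0
```

Run:
```python
from h import *
st();row((.45,.173,.170),-.13)
a=get_image("scene");b=get_image("top")
A=cv2.resize(a[150:240,290:370],None,fx=5,fy=5,interpolation=cv2.INTER_CUBIC)
B=cv2.resize(b[170:260,250:330],None,fx=5,fy=5,interpolation=cv2.INTER_CUBIC)
save(np.hstack([A,B])[:,:800],"c3.png")
```

```text
t 2.77 p [0.4468 0.16   0.2691] yaw -0.125 z [ 0.     0.002 -1.   ] F [-0.39 -0.02  0.21] w 46.2 gf 0.0 j [-0.03  0.17 -0.49  1.77  0.08  1.22 -2.24]
row [0.0016, -0.0132, 0.0991, -0.0016, -0.0, 0.005]
```

View pics/c3.png

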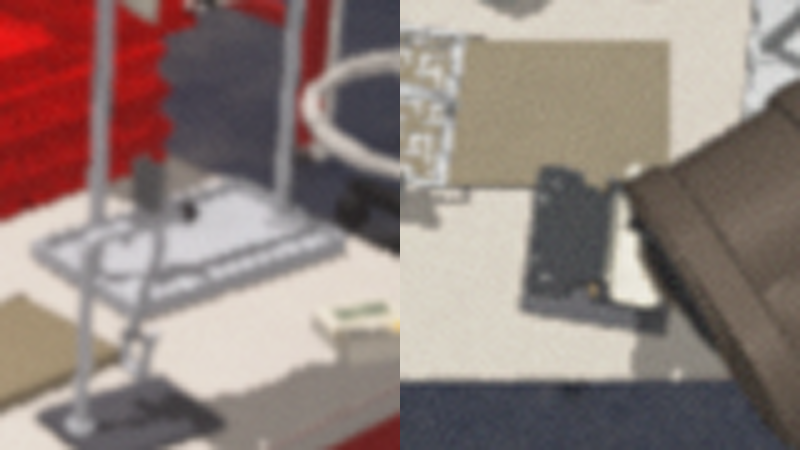

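The crop shows the tab centre still at scene pixel (319.5,187), upright and clear; the gripper is above the crop. Descending.

>>> jog_arm:
  motion:
    - [[0.003,-0.012,0.03,0,0,0,0],[0.003,-0.012,0.06,0,0,0,0],[0.003,-0.012,0.085,0,0,0,0],[0.003,-0.012,0.099,0,0,0,0],[0.003,-0.012,0.099,0,0,0,0],[0.003,-0.012,0.099,0,0,0,0]]

```text
clock: 3.37
position: [0.4509, 0.1663, 0.1697]
ee_rot: [3.133, -0.208, -0.002]
force: [0.6, 0.2, -0.1]
width: 0.5
gripper_force: 0.0
```

Run:
```python
from h import *
st()
a=get_image("scene");b=get_image("top")
print(proj("scene",[observe()["position"]]))
A=cv2.resize(a[140:230,280:360],None,fx=6,fy=6,interpolation=cv2.INTER_CUBIC)
save(A,"c4.png")
```

```text
t 3.37 p [0.4509 0.1663 0.1697] yaw -0.1325 z [-0.001 -0.001 -1.   ] F [ 0.6   0.25 -0.09] w 46.0 gf 0.0 j [-0.06  0.27 -0.49  1.91  0.15  1.   -2.32]
[[319.54330214 188.66521816]]
```

View pics/c4.png

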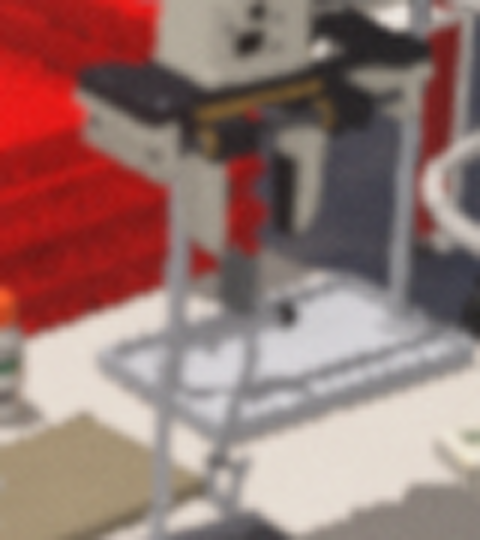

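Run:
```python
from h import *
st()
o=observe();p=o["position"];r=R.from_rotvec(o["ee_rot"])
for d in([0,.023,0],[0,-.023,0],[0,.04,0],[0,-.04,0],[0,.023,-.047-.019],[0,-.023,-.047-.019],[0,0,-.066]):
    print(d,((proj("scene",p+r.apply(d))[0]-[279.5,139.5])*6).round())
b=get_image("top"); save(b,"t5.png",(250,180,330,250),6)
```

```text
t 3.47 p [0.4521 0.1676 0.1711] yaw -0.1318 z [ 0.002  0.    -1.   ] F [-0.09  0.04  0.25] w 46.1 gf 0.0 j [-0.06  0.27 -0.49  1.91  0.15  1.   -2.32]
[0, 0.023, 0] [273. 286.]
[0, -0.023, 0] [207. 304.]
[0, 0.04, 0] [297. 279.]
[0, -0.04, 0] [182. 311.]
[0, 0.023, -0.066] [280. 177.]
[0, -0.023, -0.066] [213. 195.]
[0, 0, -0.066] [247. 186.]
```

Run:
```python
from h import *
a=get_image("scene");np.save("a2.npy",a)
A=cv2.resize(a[140:230,280:360],None,fx=6,fy=6,interpolation=cv2.INTER_CUBIC)[:,:,::-1]
C=cv2.imread("pics/c4.png")
print("diff now vs c4",np.abs(A.astype(int)-C).mean())
# compare finger column profiles vs original background
a0=np.load("a.npy").astype(int);d=np.abs(a.astype(int)-a0).sum(2)
for x in range(305,342,2): 
    ys=np.where(d[100:215,x]>70)[0]+100; print(x,ys.max() if len(ys) else None,end="; ")
b=np.load("b.npy").astype(int)-0; B=get_image("top").astype(int);dd=np.abs(B-b).sum(2)>70
p=observe()["position"];print("\ntop proj TCP,body",proj("top",[p,p+[0,0,.066],p+[0,0,.2]]))
m=dd.astype(np.uint8);ys,xs=np.where(m[180:260,255:300]);print(xs.min()+255,ys.min()+180)
for y in range(196,246,4): 
    xx=np.where(m[y,250:300])[0]+250; print(y,xx.min() if len(xx) else None,end="; ")
```

```text
diff now vs c4 2.5352057613168726
305 169; 307 197; 309 197; 311 196; 313 196; 315 195; 317 195; 319 194; 321 196; 323 192; 325 193; 327 173; 329 177; 331 176; 333 168; 335 160; 337 160; 339 159; 341 158; 
top proj TCP,body [[297.22922111 221.30065311]
 [299.25998657 220.44269378]
 [303.99043153 218.44337287]]
269 202
196 None; 200 None; 204 273; 208 271; 212 271; 216 270; 220 270; 224 269; 228 272; 232 288; 236 287; 240 289; 244 None;
```

Run:
```python
from h import *
a=np.load("a2.npy");save(a,"c6.png",(290,150,345,220),7)
```

```text
(no output)
```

View pics/c6.png

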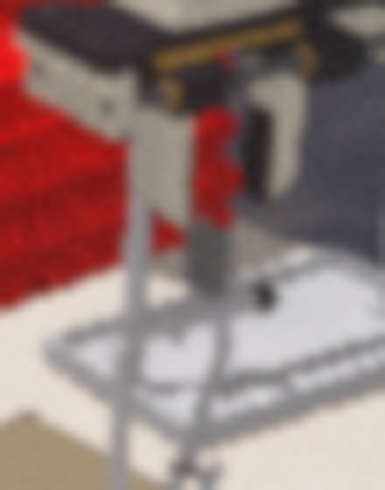

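The crop shows the finger ends near rows 178–181, while the reported TCP projects to about row 188. That puts them roughly at the tab's top. I'll close partway to see whether the finger ends extend.

>>> jog_arm:
  motion:
    - [[0,0,0,0,0,0,0.55],[0,0,0,0,0,0,0.55],[0,0,0,0,0,0,0.55],[0,0,0,0,0,0,0.55]]
  force: 8

```text
clock: 3.95
position: [0.4513, 0.1682, 0.17]
ee_rot: [-3.135, 0.204, -0.0]
force: [0.1, 0.3, 0.0]
width: 0.262
gripper_force: 0.0
```

Run:
```python
from h import *
st()
a=get_image("scene");b=get_image("top");np.save("b3.npy",b);A=cv2.resize(a[150:220,285:345],None,fx=6.5,fy=6.5,interpolation=cv2.INTER_CUBIC)
B=cv2.resize(b[190:250,260:330],None,fx=5.7,fy=5.7,interpolation=cv2.INTER_CUBIC)
H=np.zeros((455,A.shape[1]+B.shape[1],3),np.uint8);H[:A.shape[0],:A.shape[1]]=A;H[:B.shape[0],A.shape[1]:]=B
save(H,"c7.png");print(H.shape)
```

```text
t 3.95 p [0.4513 0.1682 0.17  ] yaw -0.1302 z [ 0.  0. -1.] F [0.11 0.31 0.04] w 24.1 gf 0.0 j [-0.06  0.27 -0.49  1.91  0.15  1.   -2.32]
(455, 789, 3)
```

View pics/c7.png

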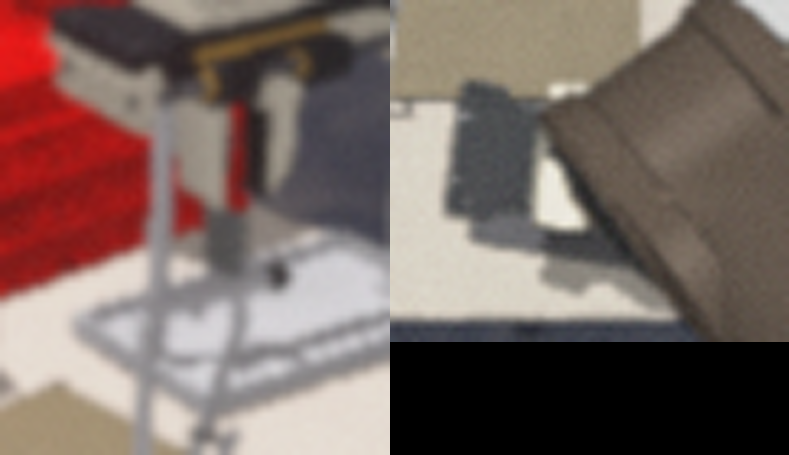

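Run:
```python
from h import *
p=observe()["position"]
for z in(.17,.18,.19,.2,.21): print(z,proj("scene",[[.443,.186,z],[.451,.168,z],[.46,.148,z]]).round(1).tolist())
print("tab top/bottom expected",proj("scene",[[.45,.172,.2015],[.45,.172,.1675],[.449,.1355,.155],[.449,.172,.0503+.0]]).round(1).tolist())
```

```text
0.17 [[317.5, 191.4], [319.7, 189.1], [321.9, 186.6]]
0.18 [[317.7, 188.7], [319.8, 186.4], [322.1, 183.9]]
0.19 [[317.8, 185.9], [320.0, 183.7], [322.3, 181.2]]
0.2 [[318.0, 183.1], [320.1, 180.9], [322.4, 178.5]]
0.21 [[318.1, 180.4], [320.3, 178.2], [322.6, 175.8]]
tab top/bottom expected [[319.5, 180.9], [319.0, 190.2], [326.6, 190.7], [317.4, 221.1]]
```

The finger ends still sit at about the tab's top edge, row 182. I'll go down in small steps, watching force.

>>> jog_arm:
  motion:
    - [[0,0,0.004,0,0,0,0.4],[0,0,0.008,0,0,0,0.4],[0,0,0.008,0,0,0,0.4],[0,0,0.01,0,0,0,0.4],[0,0,0.012,0,0,0,0.4],[0,0,0.012,0,0,0,0.4]]

```text
clock: 4.55
position: [0.451, 0.1681, 0.1574]
ee_rot: [3.135, -0.204, -0.001]
force: [-0.1, -0.6, -0.3]
width: 0.303
gripper_force: 0.0
```

Run:
```python
from h import *
st();a=get_image("scene");np.save("a4.npy",a)
st()
```

```text
t 4.55 p [0.451  0.1681 0.1574] yaw -0.1303 z [-0.001 -0.    -1.   ] F [-0.07 -0.55 -0.31] w 27.9 gf 0.0 j [-0.07  0.28 -0.49  1.93  0.16  0.97 -2.33]
t 4.6 p [0.4511 0.1681 0.1576] yaw -0.1302 z [-0. -0. -1.] F [-0.26 -0.67 -0.26] w 27.4 gf 0.0 j [-0.07  0.28 -0.49  1.93  0.16  0.97 -2.33]
```

>>> jog_arm:
  motion:
    - [[0,0,0.003,0,0,0,0.4],[0,0,0.006,0,0,0,0.4],[0,0,0.009,0,0,0,0.4],[0,0,0.011,0,0,0,0.4],[0,0,0.011,0,0,0,0.4]]

```text
clock: 5.02
position: [0.4509, 0.1681, 0.1463]
ee_rot: [3.135, -0.204, -0.001]
force: [0.1, 0.2, -0.4]
width: 0.3
gripper_force: 0.0
```

Run:
```python
from h import *
st();a=get_image("scene");np.save("a5.npy",a)
save(a,"c8.png",(285,150,345,220),7)
```

```text
t 5.02 p [0.4509 0.1681 0.1463] yaw -0.1302 z [-0.001 -0.    -1.   ] F [ 0.05  0.19 -0.45] w 27.6 gf 0.0 j [-0.07  0.3  -0.49  1.94  0.17  0.94 -2.34]
```

View pics/c8.png

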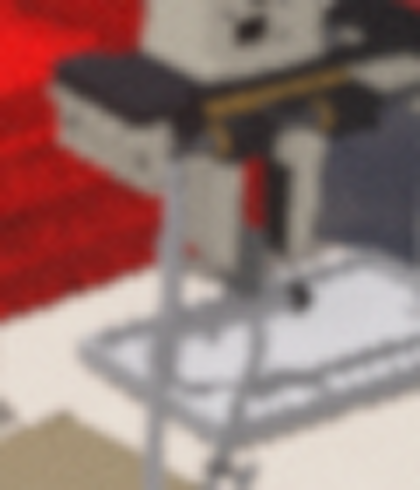

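Now the fingers straddle the tab, with their ends at about row 190, so the real tip is about 30 mm above the reported TCP. A few mm more, then grip.

>>> jog_arm:
  motion:
    - [[0,0,0.003,0,0,0,0.4],[0,0,0.006,0,0,0,0.4],[0,0,0.006,0,0,0,1],[0,0,0.006,0,0,0,1],[0,0,0.006,0,0,0,1],[0,0,0.006,0,0,0,1],[0,0,0.006,0,0,0,1],[0,0,0.006,0,0,0,1],[0,0,0.006,0,0,0,1]]
  force: 15

```text
clock: 5.82
position: [0.4513, 0.1681, 0.141]
ee_rot: [3.135, -0.205, 0.0]
force: [-1.0, 0.7, 1.0]
width: 0.109
gripper_force: 15.0
```

Run:
```python
from h import *
st()
```

```text
t 5.82 p [0.4513 0.1681 0.141 ] yaw -0.1303 z [ 0. -0. -1.] F [-1.01  0.65  0.96] w 10.1 gf 15.0 j [-0.07  0.3  -0.49  1.95  0.17  0.93 -2.35]
```

Gripped at 10.1 mm. Lifting off the peg.

>>> jog_arm:
  motion:
    - [[-0.002,0,-0.01,0,0,0,1],[-0.004,0,-0.02,0,0,0,1],[-0.006,0,-0.03,0,0,0,1],[-0.007,0,-0.038,0,0,0,1],[-0.007,0,-0.039,0,0,0,1],[-0.02,0,-0.039,0,0,0,1],[-0.04,0,-0.039,0,0,0,1],[-0.06,0,-0.039,0,0,0,1],[-0.062,0,-0.05,0,0,0,1],[-0.062,0,-0.06,0,0,0,1]]

```text
clock: 6.65
position: [0.3874, 0.1761, 0.2008]
ee_rot: [3.134, -0.202, -0.002]
force: [0.9, 0.4, -0.3]
width: 0.108
gripper_force: 15.0
```

Run:
```python
from h import *
st();row((.39,.1,.33),-.108);row((.550,-.036,.33),-.108)
```

```text
t 6.65 p [0.3874 0.1761 0.2008] yaw -0.1285 z [-0.002 -0.001 -1.   ] F [ 0.86  0.39 -0.34] w 9.9 gf 15.0 j [-0.07  0.14 -0.53  1.98  0.08  1.04 -2.34]
row [0.0121, 0.0753, -0.1291, 0.0015, 0.0015, -0.0205]
row [0.1882, 0.1897, -0.1292, 0.0015, 0.0015, -0.0205]
```

>>> jog_arm:
  motion:
    - [[0.0,0.02,-0.035,0,0,0,1],[0.0,0.04,-0.07,0,0,-0.01,1],[0.005,0.07,-0.1,0,0,-0.02,1],[0.03,0.1,-0.129,0,0,-0.02,1],[0.06,0.13,-0.129,0,0,-0.02,1],[0.09,0.155,-0.129,0,0,-0.02,1],[0.125,0.175,-0.129,0,0,-0.02,1],[0.155,0.186,-0.129,0,0,-0.02,1],[0.17,0.186,-0.129,0,0,-0.02,1],[0.17,0.186,-0.129,0,0,-0.02,1]]

```text
clock: 7.48
position: [0.5367, -0.0325, 0.3288]
ee_rot: [-3.136, 0.179, 0.001]
force: [0.1, 0.5, -1.7]
width: 0.107
gripper_force: 15.0
```

Run:
```python
from h import *
st()
a=get_image("scene");b=get_image("top")
A=cv2.resize(a[90:190,290:380],None,fx=5,fy=5,interpolation=cv2.INTER_CUBIC)
B=cv2.resize(b[140:210,305:375],None,fx=5,fy=5,interpolation=cv2.INTER_CUBIC)
H=np.zeros((500,800,3),np.uint8);H[:500,:450]=A;H[:350,450:]=B;save(H,"c9.png")
row((.606,-.043,.32),-.108)
```

```text
t 7.48 p [ 0.5367 -0.0325  0.3288] yaw -0.114 z [-0.001  0.    -1.   ] F [ 0.09  0.51 -1.66] w 9.8 gf 15.0 j [ 0.2   0.23 -0.3   1.54  0.07  1.38 -1.79]
row [0.0729, 0.0049, 0.0094, -0.0005, 0.0012, -0.0024]
```

View pics/c9.png

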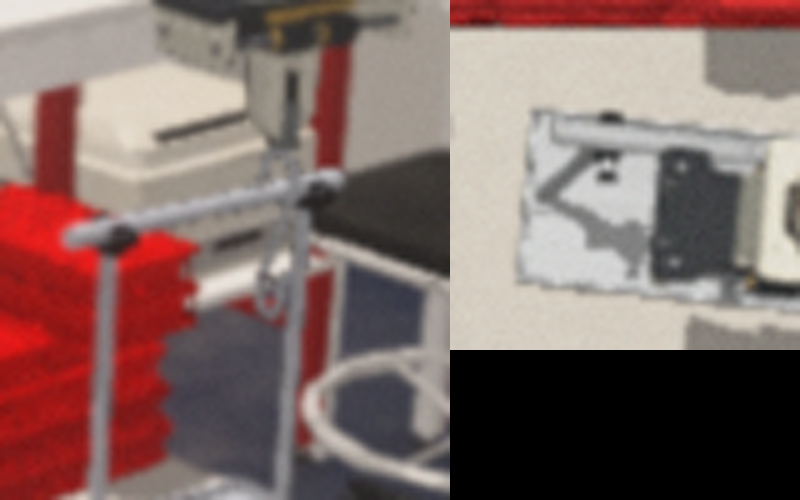

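The image shows the hook held upright just robot-side of the rail at crop (270,250). The rail runs from (70,235) to (335,180), the far post is at (300,190) and nothing is touching. Advancing over the rail.

>>> jog_arm:
  motion:
    - [[0.03,0.003,0.0,0,0,0,1],[0.055,0.005,0.003,0,0,0,1],[0.066,0.005,0.006,0,0,0,1],[0.066,0.005,0.006,0,0,0,1],[0.068,0.005,0.015,0,0,0,1],[0.07,0.005,0.025,0,0,0,1],[0.072,0.005,0.034,0,0,0,1],[0.073,0.005,0.039,0,0,0,1],[0.073,0.005,0.039,0,0,0,1]]

```text
clock: 8.33
position: [0.605, -0.0434, 0.2892]
ee_rot: [3.136, -0.173, -0.004]
force: [-0.0, -0.0, -1.3]
width: 0.11
gripper_force: 15.0
```

Run:
```python
from h import *
for i in range(3): st();get_image("scene")
print(observe()["ft_torque"])
```

```text
t 8.33 p [ 0.605  -0.0434  0.2892] yaw -0.1102 z [-0.003 -0.    -1.   ] F [-0.01 -0.02 -1.34] w 10.1 gf 15.0 j [ 0.18  0.37 -0.28  1.44  0.1   1.35 -1.79]
t 8.38 p [ 0.6054 -0.0433  0.2901] yaw -0.1102 z [-0.002 -0.    -1.   ] F [ 0.39 -1.01 -1.02] w 10.3 gf 15.0 j [ 0.18  0.37 -0.28  1.44  0.1   1.35 -1.79]
t 8.43 p [ 0.6058 -0.0432  0.2908] yaw -0.1103 z [-0. -0. -1.] F [ 0.79  0.21 -1.57] w 10.2 gf 15.0 j [ 0.18  0.37 -0.28  1.44  0.1   1.35 -1.79]
[ 0.07768844 -0.02797864 -0.02467035]
```

>>> jog_arm:
  motion:
    - [[0,0,0.002,0,0,0,1],[0,0,0.004,0,0,0,1],[0,0,0.006,0,0,0,1],[0,0,0.008,0,0,0,1],[0,0,0.009,0,0,0,1],[0,0,0.009,0,0,0,1],[0,0,0.009,0,0,0,1]]

```text
clock: 9.07
position: [0.6061, -0.0433, 0.2818]
ee_rot: [3.137, -0.173, -0.0]
force: [-0.2, -0.2, -0.3]
width: 0.108
gripper_force: 15.0
```

Run:
```python
from h import *
for i in range(3): st();get_image("scene")
```

```text
t 9.07 p [ 0.6061 -0.0433  0.2818] yaw -0.1103 z [-0. -0. -1.] F [-0.21 -0.24 -0.33] w 9.9 gf 15.0 j [ 0.18  0.37 -0.28  1.46  0.1   1.33 -1.79]
t 9.12 p [ 0.6062 -0.0433  0.2819] yaw -0.1103 z [ 0. -0. -1.] F [-1.22  0.4  -1.89] w 9.8 gf 15.0 j [ 0.18  0.37 -0.28  1.46  0.1   1.33 -1.79]
t 9.17 p [ 0.6062 -0.0432  0.282 ] yaw -0.1102 z [ 0. -0. -1.] F [ 0.14  0.3  -1.19] w 10.3 gf 15.0 j [ 0.18  0.37 -0.28  1.46  0.1   1.33 -1.79]
```

>>> jog_arm:
  motion:
    - [[0,0,0.001,0,0,0,1],[0,0,0.002,0,0,0,1],[0,0,0.002,0,0,0,1],[0,0,0.002,0,0,0,1]]

```text
clock: 9.55
position: [0.6061, -0.0433, 0.2798]
ee_rot: [3.137, -0.173, -0.0]
force: [-0.4, 0.2, -0.7]
width: 0.11
gripper_force: 15.0
```

>>> jog_arm:
  motion:
    - [[0,0,0.001,0,0,0,1],[0,0,0.001,0,0,0,1],[0,0,0.001,0,0,0,1],[0,0,0.001,0,0,0,1]]

```text
clock: 9.88
position: [0.6063, -0.0431, 0.279]
ee_rot: [-3.137, 0.173, -0.001]
force: [0.2, 0.1, -0.7]
width: 0.107
gripper_force: 15.0
```

>>> jog_arm:
  motion:
    - [[0,0,0.001,0,0,0,1],[0,0,0.001,0,0,0,1],[0,0,0.001,0,0,0,1],[0,0,0.001,0,0,0,1]]

```text
clock: 10.22
position: [0.6065, -0.0428, 0.2781]
ee_rot: [-3.136, 0.173, -0.001]
force: [1.5, 1.4, -0.4]
width: 0.11
gripper_force: 15.0
```

>>> jog_arm:
  motion:
    - [[0,0,0.001,0,0,0,1],[0,0,0.001,0,0,0,1],[0,0,0.001,0,0,0,1]]

```text
clock: 10.47
position: [0.6066, -0.0427, 0.2773]
ee_rot: [-3.136, 0.172, -0.002]
force: [1.7, 3.7, 3.0]
width: 0.108
gripper_force: 15.0
```

Run:
```python
from h import *
F=[]
for i in range(6): F.append(np.r_[observe()["force"],observe()["position"]]);get_image("scene")
print(np.round(np.mean(F,0),4)); st()
```

```text
[ 2.4954  4.6733  4.4344  0.6066 -0.0427  0.2773]
t 10.77 p [ 0.6065 -0.0427  0.2772] yaw -0.1098 z [ 0.001  0.001 -1.   ] F [2.34 5.12 4.63] w 10.0 gf 15.0 j [ 0.18  0.37 -0.28  1.47  0.1   1.32 -1.79]
```

Contact, with a clear sideways push to +y, so it is on the bevel. Shifting that way.

>>> jog_arm:
  motion:
    - [[0,-0.001,0,0,0,0,1],[0,-0.002,0,0,0,0,1],[0,-0.002,0,0,0,0,1],[0,-0.002,0,0,0,0,1]]

```text
clock: 11.1
position: [0.6065, -0.0425, 0.2771]
ee_rot: [3.135, -0.175, 0.001]
force: [2.4, 0.5, 4.9]
width: 0.109
gripper_force: 15.0
```

Run:
```python
from h import *
F=[]
for i in range(6): F.append(np.r_[observe()["force"],observe()["position"]]);get_image("scene")
print(np.round(np.mean(F,0),4)); st()
```

```text
[ 2.1404  0.6534  4.8472  0.6065 -0.0425  0.2771]
t 11.4 p [ 0.6066 -0.0425  0.2772] yaw -0.1115 z [ 0.001 -0.001 -1.   ] F [1.64 0.57 6.14] w 9.7 gf 15.0 j [ 0.18  0.37 -0.28  1.47  0.11  1.32 -1.8 ]
```

>>> jog_arm:
  motion:
    - [[0,-0.0015,0,0,0,0,1],[0,-0.003,0,0,0,0,1],[0,-0.003,0,0,0,0,1],[0,-0.003,0,0,0,0,1]]

```text
clock: 11.73
position: [0.6068, -0.041, 0.277]
ee_rot: [3.134, -0.177, 0.001]
force: [2.2, -5.7, 4.7]
width: 0.107
gripper_force: 15.0
```

Run:
```python
from h import *
F=[]
for i in range(6): F.append(np.r_[observe()["force"],observe()["position"]]);get_image("scene")
print(np.round(np.mean(F,0),4)); st()
```

```text
[ 2.2984 -5.2821  5.2054  0.6068 -0.0409  0.277 ]
t 12.03 p [ 0.6068 -0.0409  0.277 ] yaw -0.1126 z [ 0.    -0.003 -1.   ] F [ 2.71 -4.9   5.57] w 9.8 gf 15.0 j [ 0.17  0.37 -0.28  1.47  0.11  1.32 -1.8 ]
```

Blocked on both sides with 2 mm of play and unchanged height, so it is in the groove. Unloading and releasing.

>>> jog_arm:
  motion:
    - [[0.001,0.002,-0.001,0,0,0,1],[0.001,0.002,-0.002,0,0,0,1],[0.001,0.002,-0.002,0,0,0,1],[0.001,0.002,-0.002,0,0,0,0.5],[0.001,0.002,-0.002,0,0,0,0.5],[0.001,0.002,-0.002,0,0,0,0.5],[0.001,0.002,-0.002,0,0,0,0.5],[0.001,0.002,-0.002,0,0,0,0.5],[0.001,0.002,-0.002,0,0,0,0.5],[0.001,0.002,-0.002,0,0,0,0.5]]

```text
clock: 12.87
position: [0.6075, -0.0404, 0.2789]
ee_rot: [3.137, -0.173, 0.0]
force: [0.7, 0.6, -0.1]
width: 0.252
gripper_force: 0.0
```

Run:
```python
from h import *
get_image("scene");get_image("scene");st()
o=observe()
```

```text
t 12.97 p [ 0.6075 -0.0404  0.2789] yaw -0.1103 z [ 0. -0. -1.] F [-0.57  0.48 -0.56] w 23.0 gf 0.0 j [ 0.18  0.37 -0.28  1.46  0.11  1.32 -1.8 ]
```

Released. Now I'll back off upward and measure the basket from the stored first pictures.

>>> jog_arm:
  motion:
    - [[0,0,-0.03,0,0,0,0.5],[0,0,-0.06,0,0,0,0.5],[0,0,-0.09,0,0,0,0.4],[0,0,-0.09,0,0,0,0.4]]

```text
clock: 13.3
position: [0.6096, -0.0401, 0.3753]
ee_rot: [-3.136, 0.173, -0.014]
force: [-0.7, -0.5, 1.0]
width: 0.295
gripper_force: 0.0
```

Run:
```python
from h import *
st()
S=lambda x,y:((x+.5)/4.5-.5+230,(y+.5)/4.5-.5+115)
Tt=lambda x,y:((x+.5)/4.2-.5+225,(y+.5)/4.2-.5+150)
P=lambda s,v:print(s,np.round(v,4))
P("bar scene",onz("scene",S(140,371),.1435));P("bar top",onz("top",Tt(100,162),.1435))
P("tri",tri(S(140,371),Tt(100,162))[0])
a=np.load("a.npy");b=np.load("b.npy")
ga=a[208:232,262:280].astype(int);gb=b[198:216,236:256].astype(int)
def seg(g,o,th):
    m=((g.max(2)<th)&(g.max(2)-g.min(2)<30)).astype(np.uint8)
    n,l,s,c=cv2.connectedComponentsWithStats(m); k=1+np.argmax(s[1:,4]); print(s[k],c[k]+o, cv2.minAreaRect(np.argwhere(l==k)[:,::-1].astype(np.float32)+np.array(o,np.float32))); return c[k]+o
print(ga.max(2)[::3]);print(gb.max(2)[::2])
ca=seg(ga,(262,208),125);cb=seg(gb,(236,198),125)
for z in(.083,.089,.095,.105): P(z,[onz("scene",ca,z),onz("top",cb,z)])
P("tri",tri(ca,cb)[0])
# basket corners on top
m=silhouettes("drain_basket","top")
```

```text
t 13.3 p [ 0.6096 -0.0401  0.3753] yaw -0.1104 z [ 0.009  0.    -1.   ] F [-0.67 -0.55  1.04] w 27.2 gf 0.0 j [ 0.16  0.34 -0.28  1.27  0.09  1.53 -1.78]
bar scene [0.5698 0.3245 0.1435]
bar top [0.566  0.3311 0.1435]
tri [0.5647 0.3302 0.1474]
[[170 174 166 175 203 220 222 200 161 153 178 187 178 170 172 172 168 161]
 [160 162 158 164 186 205 212 195 163 165 197 217 217 204 193 190 185 185]
 [153 159 156 159 174 180 173 165 150 152 171 178 177 188 207 206 195 184]
 [158 156 150 148 134 122 116 112 105  99  97  90 103 140 172 177 164 161]
 [150 150 139 123  98  85  85  84  83  83  84  94 122 156 171 181 185 176]
 [192 188 171 123  92  83  81  83  81  83  87 112 148 171 174 167 163 160]
 [176 158 130 109 106 119 132 136 133 132 132 144 165 174 176 181 179 170]
 [176 165 150 145 156 173 176 162 156 151 148 158 160 155 157 160 161 160]]
[[162 172 172 152 150 165 203 192 174 172 169 158 154 160 158 167 197 187
  174 190]
 [198 176 157 151 151 160 182 177 181 195 185 162 166 160 166 178 188 187
  177 180]
 [185 168 158 156 164 179 184 182 187 186 166 165 192 184 171 169 157 150
  157 179]
[... 286 characters left out ...]
206 207 204 183 162 130 116 119 132 136 134
  131 132]
 [215 214 214 214 215 214 217 215 215 214 217 206 170 143 133 135 132 132
  132 130]
 [213 214 215 213 215 213 214 215 216 216 214 213 203 177 163 159 163 155
  146 135]]
[ 3  8 10 11 85] [269.42352941 220.85882353] ((269.5, 221.0), (10.0, 9.0), 90.0)
[ 5  6 10  7 37] [246.32432432 206.10810811] ((246.50001525878906, 206.00001525878906), (9.838699340820312, 4.919349670410156), 26.56505012512207)
0.083 [[0.5095 0.3365 0.083 ]
 [0.5091 0.3388 0.083 ]]
0.089 [[0.5013 0.3435 0.089 ]
 [0.5087 0.3387 0.089 ]]
0.095 [[0.4931 0.3505 0.095 ]
 [0.5083 0.3387 0.095 ]]
0.105 [[0.4793 0.3622 0.105 ]
 [0.5075 0.3386 0.105 ]]
tri [0.5086 0.3383 0.0841]
```

Run:
```python
from h import *
for nm,p,yaw in(("c9",(.5367,-.0325,.3288),-.114),("c7",(.4513,.1682,.17),-.13)):
    for dz in(.066+.03,.15,.2):
        q=[np.array(p)+R.from_euler("z",yaw).apply([x,y,dz]) for x,y in((0,0),(.0375,.095),(-.0375,.095),(.0375,.0375),(-.0375,.0375))]
        print(nm,dz,proj("top",q).round(1).tolist())
# seen: c9 left edge crop (660,150)-(655,280): 
print("seen c9",[(x-450)/5+305 for x in(660,655)],[y/5+140 for y in(150,280)]);print("seen c7",[(x-390)/5.7+260 for x in(465,447)],[y/5.7+190 for y in(82,215)])
print("now"); p=observe()["position"]
b=get_image("top").astype(int);d=(np.abs(b-np.load("b.npy")).sum(2)>70)
g=b.max(2)
print(proj("top",p+[0,0,.1]))
for y in range(158,190,3): print(y,"".join("#" if (d[y,x] and g[y,x]<95) else ("+" if d[y,x] else ".") for x in range(325,420)))
```

```text
c9 0.096 [[376.7, 187.4], [344.6, 170.5], [342.2, 196.7], [364.7, 172.8], [362.4, 199.1]]
c9 0.15 [[382.0, 185.1], [348.5, 167.5], [346.0, 194.8], [369.5, 169.9], [367.1, 197.3]]
c9 0.2 [[387.3, 182.8], [352.5, 164.5], [349.9, 193.0], [374.3, 167.0], [371.9, 195.5]]
c7 0.096 [[300.2, 220.3], [271.6, 204.5], [268.6, 228.2], [289.8, 206.8], [286.8, 230.6]]
c7 0.15 [[302.1, 219.5], [272.4, 203.1], [269.2, 227.8], [291.2, 205.6], [288.2, 230.2]]
c7 0.2 [[303.9, 218.7], [273.1, 201.7], [269.9, 227.3], [292.7, 204.3], [289.6, 229.9]]
seen c9 [347.0, 346.0] [170.0, 196.0]
seen c7 [273.1578947368421, 270.0] [204.3859649122807, 227.71929824561403]
now
[[383.19992508 159.21380503]]
158 ..........................+################+.....++++++++.++.............................+..+++
161 .........................++################++++++......++++.++............................+.+..
164 .........................+####+#################++......+++++...++.............................
167 .........................+++++######++#+++++##############...........++++......................
170 .............................+++++++++++++############+++++++++########.#......................
173 .................................+++++++++####+...++++++++++++++++++################...........
176 .................................++++++++++..............................#++++######...........
179 ......................................................................#+#......................
182 ...............................................................................................
185 ................................+++++++.+++....................................................
188 ..................................+++++++++++++++++++..........................................
```

The top-view edges confirm the gripper body is 190 mm long along the closing direction. For the basket I need the tool turned about 88° and tilted 20°, so I'll add that to the helper.

```bash
cat >> h.py <<'E'
def Rb(yaw,t=np.radians(20)):
    s,c=np.sin(t),np.cos(t); return R.from_euler("z",yaw)*R.from_matrix(np.array([[0,c,s],[1,0,0],[0,s,-c]]))
def rowb(p,yaw,t=np.radians(20)):
    o=observe(); R0=R.from_rotvec(o["ee_rot"])
    print("row",np.r_[R0.inv().apply(np.array(p)-o["position"]),(R0.inv()*Rb(yaw,t)).as_rotvec()].round(4).tolist())
def stb():
    o=observe(); Q=R.from_rotvec(o["ee_rot"]).as_matrix()
    print("t",round(o["clock"],2),"p",o["position"].round(4),"x",Q[:,0].round(3),"z",Q[:,2].round(3),"F",o["force"].round(2),"w",round(o["width"]*92,1),"gf",round(o["gripper_force"],1),"j",o["joints"].round(2))
E
python3 - <<'E'
from h import *
rowb((.48,.335,.31),-.15)
E
```

```text
row [-0.1688, -0.3589, 0.0597, -0.2759, 0.2646, -1.5145]
```

>>> jog_arm:
  motion:
    - [[-0.1,-0.04,0,0,0,-0.12,0],[-0.14,-0.08,0,-0.02,0.02,-0.24,0],[-0.169,-0.359,0.04,-0.276,0.265,-1.515,0],[-0.169,-0.359,0.06,-0.276,0.265,-1.515,0],[-0.169,-0.359,0.06,-0.276,0.265,-1.515,0],[-0.169,-0.359,0.06,-0.276,0.265,-1.515,0],[-0.169,-0.359,0.06,-0.276,0.265,-1.515,0],[-0.169,-0.359,0.06,-0.276,0.265,-1.515,0],[-0.169,-0.359,0.06,-0.276,0.265,-1.515,0],[-0.169,-0.359,0.06,-0.276,0.265,-1.515,0]]

```text
clock: 14.23
position: [0.4789, 0.3298, 0.3087]
ee_rot: [2.481, 1.536, 0.265]
force: [1.4, 0.2, -0.2]
width: 0.497
gripper_force: 0.0
```

Run:
```python
from h import *
stb();rowb((.48,.342,.20),-.15)
```

```text
t 14.23 p [0.4789 0.3298 0.3087] x [0.44  0.897 0.042] z [ 0.262 -0.084 -0.962] F [ 1.4   0.16 -0.21] w 45.7 gf 0.0 j [-0.34  0.27 -0.68  1.62  0.46  1.27 -1.59]
row [0.0069, -0.0339, 0.1038, -0.0669, 0.0546, -0.3043]
```

>>> jog_arm:
  motion:
    - [[0.007,-0.034,0.104,-0.067,0.055,-0.304,0],[0.007,-0.034,0.104,-0.067,0.055,-0.304,0],[0.007,-0.034,0.104,-0.067,0.055,-0.304,0],[0.007,-0.034,0.104,-0.067,0.055,-0.304,0],[0.007,-0.034,0.104,-0.067,0.055,-0.304,0]]

```text
clock: 14.65
position: [0.4804, 0.3396, 0.1997]
ee_rot: [2.176, 1.857, 0.324]
force: [0.3, 0.2, 0.4]
width: 0.506
gripper_force: 0.0
```

Run:
```python
from h import *
stb();a=get_image("scene");b=get_image("top");stb();np.save("a6.npy",a);np.save("b6.npy",b)
o=observe();p=o["position"];Q=R.from_rotvec(o["ee_rot"])
z=Q.apply([0,0,1])
for nm,T in(("A",p-.032*z),("B",p+[0,0,.032])):
    # finger inner tips at y=+-.023, outer +-.04 ; pad half width x .0095
    q=[T+Q.apply(d) for d in([.0095,-.023,0],[.0095,-.04,0],[.0095,.023,0],[.0095,.04,0],[.0375,.095,-.066],[-.0375,.095,-.066],[.0375,-.095,-.066],[-.0375,-.095,-.066])]
    print(nm,"scene",proj("scene",q).round(1).tolist());print(nm,"top",proj("top",q).round(1).tolist())
d=np.abs(a.astype(int)-np.load("a.npy")).sum(2)>80
for y in range(150,216,2): print(y,"".join("#" if v else "." for v in d[y,215:320]))
```

```text
t 14.65 p [0.4804 0.3396 0.1997] x [ 0.157  0.988 -0.001] z [ 0.335 -0.054 -0.941] F [0.31 0.24 0.44] w 46.5 gf 0.0 j [-0.37  0.33 -0.69  1.85  0.64  0.99 -1.53]
t 14.75 p [0.4823 0.3413 0.203 ] x [0.159 0.987 0.005] z [ 0.339 -0.05  -0.94 ] F [ 0.48 -0.36  0.83] w 46.2 gf 0.0 j [-0.37  0.33 -0.69  1.85  0.64  0.99 -1.53]
A scene [[277.2, 189.3], [279.9, 193.0], [270.0, 179.6], [267.4, 176.1], [255.1, 150.6], [275.8, 146.5], [285.7, 191.3], [307.2, 185.9]]
A top [[240.5, 220.7], [239.8, 225.7], [242.7, 207.1], [243.4, 202.0], [235.5, 188.8], [260.1, 192.8], [226.8, 247.3], [250.5, 251.2]]
B scene [[275.3, 187.4], [278.0, 191.1], [268.2, 177.8], [265.6, 174.3], [253.4, 148.9], [274.0, 144.9], [283.6, 189.2], [305.1, 183.9]]
B top [[241.0, 217.3], [240.3, 222.3], [243.2, 203.6], [243.9, 198.5], [236.0, 185.2], [260.6, 189.1], [227.3, 243.8], [251.0, 247.7]]
150 ...........................................##################################################............
152 ...........................................##################################################............
154 ........
[... 2697 characters left out ...]
........................................
204 .........................................................................................................
206 .......................................................................................................##
208 ......................................................................................................###
210 ......................................................................................................###
212 .........................................................................................................
214 .....................................................................................................#...
```

Hypothesis A fits: the fingertips lie about 33 mm short of the reported TCP along the tool axis. Now the basket grip.

Run:
```python
from h import *
stb();rowb((.5145,.3374,.0659),-.15)
```

```text
t 14.75 p [0.4823 0.3413 0.203 ] x [0.159 0.987 0.005] z [ 0.339 -0.05  -0.94 ] F [ 0.48 -0.36  0.83] w 46.2 gf 0.0 j [-0.37  0.33 -0.69  1.85  0.64  0.99 -1.53]
row [0.0007, -0.0165, 0.1399, 0.0004, -0.0009, -0.0107]
```

>>> jog_arm:
  motion:
    - [[0.001,-0.016,0.02,0,0,-0.01,0],[0.001,-0.016,0.05,0,0,-0.01,0],[0.001,-0.016,0.08,0,0,-0.01,0],[0.001,-0.016,0.105,0,0,-0.01,0],[0.001,-0.016,0.125,0,0,-0.01,0],[0.001,-0.016,0.14,0,0,-0.01,0],[0.001,-0.016,0.14,0,0,-0.01,0],[0.001,-0.016,0.14,0,0,-0.01,0]]

```text
clock: 15.42
position: [0.5153, 0.3373, 0.0656]
ee_rot: [2.167, 1.864, 0.33]
force: [-0.3, -0.1, 0.7]
width: 0.498
gripper_force: 0.0
```

Run:
```python
from h import *
stb();a=get_image("scene");b=get_image("top");stb()
o=observe();p=o["position"];Q=R.from_rotvec(o["ee_rot"])
T=p-.033*Q.apply([0,0,1])
q=[T+Q.apply(d) for d in([.0095,-.023,0],[-.0095,-.023,0],[-.0095,-.04,0],[.0095,.023,0],[-.0095,.023,0],[0,0,0])]
print(proj("scene",q).round(1).tolist(), proj("scene",[[.504,.339,.095]]))
print(cv2.cvtColor(a,cv2.COLOR_RGB2GRAY)[200:236:2,256:296])
```

```text
t 15.42 p [0.5153 0.3373 0.0656] x [0.15  0.989 0.   ] z [ 0.339 -0.051 -0.939] F [-0.32 -0.08  0.72] w 45.8 gf 0.0 j [-0.44  0.52 -0.58  1.96  0.9   0.78 -1.75]
t 15.52 p [0.5149 0.3382 0.0664] x [0.148 0.989 0.002] z [ 0.34  -0.049 -0.939] F [ 0.8   1.03 -0.23] w 46.2 gf 0.0 j [-0.44  0.52 -0.58  1.96  0.9   0.78 -1.75]
[[270.8, 223.6], [275.8, 222.2], [278.4, 225.8], [264.0, 213.9], [268.9, 212.5], [269.8, 218.0]] [[269.96551626 218.52082802]]
[[188 185 186 189 177 157 149 143 130 127 135 139 136 134 117  87  86 119
  150 165 161 150 147 144 148 147 150 150 150 148 151 150 149 150 152 162
  193 216 222 210]
 [200 209 214 208 198 190 181 168 151 137 129 128 129 127 119  99  77  81
  113 154 168 161 151 147 145 151 150 148 151 150 148 150 147 150 149 160
  192 219 224 220]
 [183 186 186 179 169 159 150 149 151 143 123 104 116 126 109 106 133 132
   97  94 128 151 162 158 152 148 147 147 143 138 128 122 116 104  89  93
  143 195 219 224]
 [121 130 132 131 127 122 115 126 140 135 105  65  64  96 108 110 116 108
   84  56  64  93 123 130 121 108  95  80  73  62  54  52  48  47  46  46

[... 1657 characters left out ...]
 151 153 153
  152 151 150 147]
 [177 174 176 173 170 174 186 176 153 153 168 182 181 172 162 151 144 150
  157 158 160 160 155 153 152 150 151 150 152 151 152 150 150 149 148 141
  134 129 119 112]
 [184 186 188 188 176 171 172 164 152 151 160 170 166 158 152 145 145 144
  146 146 152 156 154 149 152 149 152 153 149 148 145 137 128 120 110 110
  111 121 130 151]
 [176 174 169 169 169 180 189 181 163 156 160 157 153 150 152 150 146 144
  141 137 137 148 152 150 146 144 142 133 125 115 108 107 104 113 139 171
  196 212 217 217]
 [165 172 174 175 170 170 174 165 159 154 156 151 147 149 150 145 140 138
  134 133 134 138 136 125 116 111 106 105 109 112 118 117 122 131 145 175
  206 221 224 223]]
```

Grip is between the fingers. Closing.

>>> jog_arm:
  motion:
    - [[0,0,0,0,0,0,1],[0,0,0,0,0,0,1],[0,0,0,0,0,0,1],[0,0,0,0,0,0,1],[0,0,0,0,0,0,1],[0,0,0,0,0,0,1],[0,0,0,0,0,0,1]]
  force: 45

```text
clock: 16.1
position: [0.5143, 0.337, 0.0644]
ee_rot: [2.164, 1.867, 0.328]
force: [0.4, 0.1, 1.7]
width: 0.102
gripper_force: 45.0
```

Run:
```python
from h import *
stb()
```

```text
t 16.1 p [0.5143 0.337  0.0644] x [ 0.147  0.989 -0.001] z [ 0.338 -0.051 -0.94 ] F [0.43 0.1  1.72] w 9.3 gf 45.0 j [-0.44  0.52 -0.58  1.96  0.9   0.77 -1.75]
```

```bash
cat >> h.py <<'E'
SEAT=np.array([.606,-.041,.1854]);YW=-.11;OFF=np.array([.0526,0,.0791])
def hk(dx,dy,dz):  # tool row putting the handle at this offset from the seat (hook axes)
    rowb(SEAT+R.from_euler("z",YW).apply(np.array([dx,dy,dz])-OFF),YW)
def bar():
    o=observe();Q=R.from_rotvec(o["ee_rot"])
    B=o["position"]+(Q*Rb(0).inv()).apply(OFF); print("bar rel seat",R.from_euler("z",-YW).apply(B-SEAT).round(4))
E
python3 - <<'E'
from h import *
bar();rowb((.5143,.337,.224),-.148);rowb((.448,-.028,.224),-.11)
E
```

```text
bar rel seat [-0.0801  0.3638 -0.0419]
row [-0.0001, 0.0546, -0.1499, 0.0002, 0.0007, 0.0009]
row [-0.3709, 0.0432, -0.1537, 0.0001, 0.0137, -0.0348]
```

>>> jog_arm:
  motion:
    - [[0,0.005,-0.015,0,0,0,1],[0,0.015,-0.042,0,0,0,1],[0,0.027,-0.075,0,0,0,1],[0,0.04,-0.11,0,0,0,1],[-0.02,0.053,-0.15,0,0,0,1],[-0.06,0.054,-0.15,0,0,0,1],[-0.1,0.053,-0.151,0,0.003,-0.01,1],[-0.14,0.051,-0.152,0,0.006,-0.015,1],[-0.18,0.049,-0.152,0,0.008,-0.02,1],[-0.21,0.048,-0.152,0,0.01,-0.025,1]]

```text
clock: 16.93
position: [0.4749, 0.1269, 0.2231]
ee_rot: [2.142, 1.896, 0.331]
force: [-0.0, -0.4, -1.6]
width: 0.107
gripper_force: 45.0
```

>>> jog_arm:
  motion:
    - [[-0.04,-0.001,0,0,0.002,-0.003,1],[-0.08,-0.002,-0.001,0,0.003,-0.006,1],[-0.115,-0.003,-0.001,0,0.004,-0.01,1],[-0.145,-0.004,-0.001,0,0.004,-0.01,1],[-0.16,-0.004,-0.001,0,0.004,-0.01,1],[-0.16,-0.004,-0.001,0,0.004,-0.01,1],[-0.16,-0.004,-0.001,0,0.004,-0.01,1]]

```text
clock: 17.52
position: [0.4526, -0.0286, 0.2231]
ee_rot: [2.135, 1.908, 0.336]
force: [-0.2, -0.1, -1.2]
width: 0.104
gripper_force: 45.0
```

Run:
```python
from h import *
stb();a=get_image("scene");b=get_image("top");stb();bar();hk(-.1,0,.043);hk(-.07,0,.043)
for n in("scene","top"):
    for q in("basket_bar","s_hook","drain_basket"):
        print(n,q,[(round(r["p"],2),np.round(r["pixel"],1).tolist(),int(r["mask"].sum()),[int(v) for v in (*np.argwhere(r["mask"]).min(0),*np.argwhere(r["mask"]).max(0))]) for r in silhouettes(q,n)])
o=observe();Q=R.from_rotvec(o["ee_rot"]);B=o["position"]+(Q*Rb(0).inv()).apply(OFF)
print(B,proj("scene",[B,SEAT,SEAT+[0,0,.1046],B-[0,0,.125]]).round(1).tolist(),proj("top",[B]).round(1))
```

```text
t 17.52 p [ 0.4526 -0.0286  0.2231] x [0.112 0.994 0.   ] z [ 0.339 -0.038 -0.94 ] F [-0.25 -0.15 -1.23] w 9.6 gf 45.0 j [ 0.35 -0.07 -0.44  2.19  0.06  0.68 -0.24]
t 17.62 p [ 0.4532 -0.0269  0.2232] x [0.108 0.994 0.   ] z [ 0.34  -0.037 -0.94 ] F [-0.2   0.56 -1.04] w 9.5 gf 45.0 j [ 0.35 -0.07 -0.44  2.19  0.06  0.68 -0.24]
bar rel seat [-0.1008 -0.0027  0.1169]
row [0.0027, -0.0244, 0.0698, -0.0005, -0.0008, 0.0013]
row [0.0027, 0.0038, 0.08, -0.0005, -0.0008, 0.0013]
scene basket_bar [(0.81, [180.8, 276.6], 1199, [245, 154, 296, 199]), (0.8, [348.1, 162.9], 646, [134, 332, 174, 367])]
scene s_hook [(0.75, [328.6, 198.0], 1324, [127, 296, 213, 358]), (0.58, [333.5, 132.0], 147, [119, 326, 159, 336])]
scene drain_basket [(0.88, [348.8, 163.9], 412, [135, 334, 174, 366]), (0.63, [180.9, 280.9], 945, [245, 154, 296, 199])]
top basket_bar [(0.91, [349.6, 198.0], 304, [186, 344, 220, 372]), (0.79, [139.2, 207.8], 272, [193, 133, 229, 159])]
top s_hook [(0.62, [368.6, 170.2], 125, [164, 358, 177, 373]), (0.52, [287.7, 228.4], 684, [211, 274, 236, 306])]
top drain_basket [(0.79, [145.7, 208.6], 708, [193, 131, 229, 161]), (0.65, [351.3, 199.7], 364, [187, 344, 221, 374])]
[ 0.50550166 -0.03298107  0.30226368] [[350.5, 134.9], [329.6, 156.9], [331.3, 130.6], [348.0, 167.4]] [[366.5 202. ]]
```

Masks agree with the model: handle top at row 135, hook spanning rows 119–159. Descending, then approaching.

>>> jog_arm:
  motion:
    - [[0.003,-0.01,0.025,0,0,0,1],[0.003,-0.02,0.055,0,0,0,1],[0.003,-0.024,0.07,0,0,0,1],[0.003,-0.024,0.07,0,0,0,1],[0.003,-0.01,0.075,0,0,0,1],[0.003,0.01,0.082,0,0,0,1],[0.003,0.023,0.087,0,0,0,1],[0.003,0.023,0.087,0,0,0,1],[0.003,0.023,0.087,0,0,0,1]]

```text
clock: 18.67
position: [0.5053, -0.0303, 0.1502]
ee_rot: [2.132, 1.91, 0.338]
force: [-0.9, -0.7, -1.3]
width: 0.101
gripper_force: 45.0
```

Run:
```python
from h import *
stb();bar();hk(-.009,0,.043);hk(-.006,0,.025)
a=get_image("scene");get_image("top");st()
print([(round(r["p"],2),np.round(r["pixel"],1).tolist(),int(r["mask"].sum())) for r in silhouettes("s_hook","scene")])
```

```text
t 18.67 p [ 0.5053 -0.0303  0.1502] x [0.109 0.994 0.001] z [ 0.34  -0.037 -0.94 ] F [-0.9  -0.66 -1.28] w 9.3 gf 45.0 j [ 0.32  0.13 -0.45  2.21  0.29  0.49 -0.47]
bar rel seat [-0.0487 -0.0005  0.044 ]
row [0.0004, 0.0369, 0.0144, 0.0004, -0.0007, 0.0001]
row [0.0004, 0.0336, 0.0324, 0.0004, -0.0007, 0.0001]
t 18.77 p [ 0.504  -0.0304  0.1497] yaw 1.4612 z [ 0.339 -0.037 -0.94 ] F [-0.81 -0.25 -1.42] w 9.6 gf 45.0 j [ 0.32  0.13 -0.45  2.21  0.29  0.49 -0.47]
[(0.7, [331.7, 128.5], 118)]
```

>>> jog_arm:
  motion:
    - [[0,0.012,0.004,0,0,0,1],[0,0.024,0.009,0,0,0,1],[0,0.033,0.012,0,0,0,1],[0,0.039,0.014,0,0,0,1],[0,0.039,0.014,0,0,0,1],[0,0.039,0.014,0,0,0,1]]

```text
clock: 19.32
position: [0.5455, -0.035, 0.149]
ee_rot: [2.133, 1.911, 0.336]
force: [-1.6, 0.6, -1.1]
width: 0.103
gripper_force: 45.0
```

Run:
```python
from h import *
stb();F=[]
for i in range(4): get_image("scene");F.append(observe()["force"])
print(np.mean(F,0).round(2));stb();bar();hk(-.009,0,.040);hk(-.006,0,.027)
print([(round(r["p"],2),np.round(r["pixel"],1).tolist(),int(r["mask"].sum()),[int(v) for v in (*np.argwhere(r["mask"]).min(0),*np.argwhere(r["mask"]).max(0))]) for r in silhouettes("s_hook","scene")])
```

```text
t 19.32 p [ 0.5455 -0.035   0.149 ] x [0.11  0.994 0.   ] z [ 0.339 -0.037 -0.94 ] F [-1.61  0.61 -1.06] w 9.4 gf 45.0 j [ 0.3   0.2  -0.44  2.13  0.33  0.51 -0.48]
[-1.42  0.17 -2.3 ]
t 19.52 p [ 0.545  -0.0351  0.1493] x [ 0.109  0.994 -0.   ] z [ 0.339 -0.037 -0.94 ] F [-1.99  0.58 -2.97] w 9.6 gf 45.0 j [ 0.3   0.2  -0.44  2.13  0.33  0.51 -0.48]
bar rel seat [-0.0086 -0.0008  0.043 ]
row [0.0008, -0.0013, 0.0027, -0.001, -0.0001, 0.0004]
row [0.0008, -0.003, 0.016, -0.001, -0.0001, 0.0004]
[(0.44, [333.8, 123.3], 23, [120, 331, 125, 335])]
```

Run:
```python
from h import *
a=get_image("scene");np.save("a8.npy",a)
for nm,i in(("free",np.load("a6.npy")),("now",a)):
    g=cv2.cvtColor(i,cv2.COLOR_RGB2GRAY).astype(int);print(nm);print(g[114:132,322:346])
print(proj("scene",[SEAT+[0,0,.1346+.017],SEAT+[0,0,.1346-.017],SEAT+[0,0,.1046]]).round(1).tolist())
```

```text
free
[[214 210 207 204 196 172 150 135 121 106  92  83  83  89 100 116 132 161
  163 167 169 173 172 168]
 [191 171 153 140 127 106  90  82  83  90  96 107 123 145 154 160 159 167
  167 164 164 166 163 165]
 [126 106  94  87  81  83  95 104 122 141 158 158 161 161 164 163 162 163
  164 164 166 170 173 178]
 [ 91  89 101 105 117 129 150 157 155 155 161 163 163 162 161 163 165 166
  170 178 182 188 194 200]
 [128 134 158 162 161 157 160 163 161 154 154 155 159 165 168 172 179 187
  193 200 203 197 192 191]
 [161 154 161 166 164 162 162 163 157 143 134 134 150 164 183 194 199 201
  198 197 187 174 163 160]
 [162 161 163 162 161 164 167 173 164 131 112 119 128 139 176 191 187 176
  165 161 156 150 148 150]
 [162 164 168 169 173 177 186 191 176 133 104 104 105 105 122 148 153 148
  146 149 149 148 148 150]
 [174 179 183 191 197 201 202 192 149 109  95  96  91  91 103 136 146 149
  151 152 151 152 151 151]
 [194 200 204 203 202 194 187 167 121  96  94  93  90 100 127 144 152 152
  151 153 153 151 150 151]
 [200 197 188 182 178 168 161 147 113  96  94  92  89  98 132 149 153 151
  150 152 1
[... 1895 characters left out ...]
7 118 131 125  97
   83  84  86  87  98 132]
 [153 150 151 152 150 151 139 106  88  88  87  80  70  66  74  82  78  67
   58  58  61  66  72 112]
 [149 148 150 151 150 150 137 100  81  76  68  73  64  57  56  57  59  56
   56  55  56  57  59  77]
 [149 151 150 151 151 142 125  90  68  61  66  62  57  57  59  56  57  55
   56  56  55  55  56  68]
 [150 152 152 152 148 138 113  77  59  60  64  60  57  56  55  57  55  57
   55  53  53  53  54  73]
 [156 164 167 166 159 156 137  94  66  57  58  58  56  57  56  55  54  53
   52  50  48  51  49  63]
 [170 182 186 186 179 173 159 131  90  63  54  53  54  54  53  56  50  50
   49  51  56  62  68  63]]
[[332.0, 118.4], [331.5, 127.2], [331.3, 130.6]]
```

The tab has barely moved, but my geometry shows the gripper body's far corner crowding the hook's upper curl. I'll back off, pitch the basket about 10° front-down around its handle so the body clears, and re-enter.

```bash
cat >> h.py <<'E'
def hk(dx,dy,dz,dl=0):
    t=np.radians(20)+dl; D=Rb(YW,t)*Rb(0).inv()
    rowb(SEAT+R.from_euler("z",YW).apply([dx,dy,dz])-D.apply(OFF),YW,t)
E
python3 - <<'E'
from h import *
stb();bar();hk(-.036,0,.044);hk(-.036,0,.044,.09);hk(-.036,0,.044,.18)
E
```

```text
t 19.62 p [ 0.5451 -0.0351  0.1494] x [ 0.11   0.994 -0.   ] z [ 0.339 -0.037 -0.94 ] F [-1.21  0.2  -1.76] w 9.2 gf 45.0 j [ 0.3   0.2  -0.44  2.13  0.33  0.51 -0.48]
bar rel seat [-0.0085 -0.0008  0.043 ]
row [0.0008, -0.0255, -0.0102, -0.0009, -0.0001, 0.0003]
row [0.0008, -0.0201, -0.0036, -0.0909, -0.0001, 0.0003]
row [0.0008, -0.0141, 0.0026, -0.1809, -0.0001, 0.0003]
```

>>> jog_arm:
  motion:
    - [[0.001,-0.012,-0.005,0,0,0,1],[0.001,-0.0255,-0.01,0,0,0,1],[0.001,-0.0255,-0.01,0,0,0,1],[0.001,-0.02,-0.0035,-0.09,0,0,1],[0.001,-0.014,0.0025,-0.18,0,0,1],[0.001,-0.014,0.0025,-0.18,0,0,1],[0.001,-0.014,0.0025,-0.18,0,0,1]]

```text
clock: 20.2
position: [0.5324, -0.0322, 0.1415]
ee_rot: [2.014, 1.808, 0.489]
force: [-0.7, 0.2, -1.6]
width: 0.106
gripper_force: 45.0
```

Run:
```python
from h import *
stb();F=[]
for i in range(4): get_image("scene");F.append(observe()["force"])
print(np.mean(F,0).round(2));stb();bar();hk(-.022,0,.043,.18);hk(-.009,0,.042,.18);hk(-.006,0,.026,.18)
```

```text
t 20.2 p [ 0.5324 -0.0322  0.1415] x [0.108 0.994 0.   ] z [ 0.502 -0.054 -0.863] F [-0.69  0.23 -1.55] w 9.8 gf 45.0 j [ 0.11  0.12 -0.26  2.35  0.78  0.22 -0.97]
[ 0.06 -0.3  -0.86]
t 20.4 p [ 0.5346 -0.0327  0.1432] x [0.11  0.994 0.   ] z [ 0.502 -0.055 -0.863] F [-0.63 -0.07 -0.63] w 9.9 gf 45.0 j [ 0.12  0.12 -0.27  2.34  0.76  0.23 -0.96]
bar rel seat [-0.0343  0.0004  0.045 ]
row [-0.0005, 0.0096, 0.0079, 0.0001, -0.0003, 0.0]
row [-0.0005, 0.0203, 0.0153, 0.0001, -0.0003, 0.0]
row [-0.0005, 0.0148, 0.0307, 0.0001, -0.0003, 0.0]
```

>>> jog_arm:
  motion:
    - [[0,0.006,0.005,0,0,0,1],[0,0.011,0.009,0,0,0,1],[0,0.016,0.012,0,0,0,1],[0,0.02,0.015,0,0,0,1],[0,0.02,0.015,0,0,0,1],[0,0.02,0.015,0,0,0,1]]

```text
clock: 20.9
position: [0.5584, -0.0356, 0.1393]
ee_rot: [2.016, 1.806, 0.489]
force: [-0.6, 0.1, -2.2]
width: 0.105
gripper_force: 45.0
```

Run:
```python
from h import *
stb();F=[]
for i in range(4): a=get_image("scene");F.append(observe()["force"])
print(np.mean(F,0).round(2));stb();bar();hk(-.007,0,.032,.18);hk(-.006,0,.024,.18)
print(cv2.cvtColor(a,cv2.COLOR_RGB2GRAY)[117:126,328:340])
```

```text
t 20.9 p [ 0.5584 -0.0356  0.1393] x [0.11  0.994 0.   ] z [ 0.501 -0.055 -0.864] F [-0.64  0.11 -2.2 ] w 9.6 gf 45.0 j [ 0.12  0.17 -0.26  2.3   0.78  0.23 -0.96]
[-0.38 -0.15 -1.22]
t 21.1 p [ 0.5579 -0.0355  0.1395] x [0.109 0.994 0.   ] z [ 0.501 -0.055 -0.864] F [-0.13 -0.14 -1.64] w 9.6 gf 45.0 j [ 0.12  0.17 -0.26  2.3   0.78  0.23 -0.96]
bar rel seat [-0.0108  0.0002  0.0413]
row [-0.0002, -0.0014, 0.01, -0.0006, -0.0002, 0.0002]
row [-0.0002, -0.0046, 0.0174, -0.0006, -0.0002, 0.0002]
[[152 154 147 155 160 163 160 161 161 160 161 167]
 [157 148 134 144 153 152 158 161 166 173 178 187]
 [154 131 114 126 132 129 147 174 187 194 201 200]
 [158 129 106 104 105  99 123 180 196 194 185 174]
 [177 138 107  97  95  88 109 163 170 163 153 148]
 [190 146 106  95  93  88  98 139 150 149 150 148]
 [178 135 103  95  92  87  94 132 148 150 152 150]
 [153 120  98  95  94  86  94 130 148 150 153 151]
 [144 119  99  94  93  86  90 128 147 152 151 151]]
```

>>> jog_arm:
  motion:
    - [[0,0,0.003,0,0,0,1],[0,-0.001,0.007,0,0,0,1],[0,-0.001,0.01,0,0,0,1],[0,-0.003,0.013,0,0,0,1],[0,-0.004,0.016,0,0,0,1],[0,-0.004,0.016,0,0,0,1]]

```text
clock: 21.6
position: [0.5631, -0.0357, 0.1234]
ee_rot: [2.015, 1.806, 0.489]
force: [-0.2, -0.4, 2.1]
width: 0.101
gripper_force: 45.0
```

Run:
```python
from h import *
stb();F=[]
for i in range(4): a=get_image("scene");F.append(observe()["force"])
print(np.mean(F,0).round(2));stb();bar();hk(-.005,0,.022,.18);hk(-.004,0,.012,.18)
print(cv2.cvtColor(a,cv2.COLOR_RGB2GRAY)[117:126,328:340])
```

```text
t 21.6 p [ 0.5631 -0.0357  0.1234] x [0.109 0.994 0.   ] z [ 0.501 -0.055 -0.863] F [-0.2  -0.42  2.1 ] w 9.3 gf 45.0 j [ 0.04  0.2  -0.17  2.31  0.92  0.19 -1.1 ]
[ 0.14 -0.07  1.52]
t 21.8 p [ 0.5632 -0.0358  0.1241] x [0.109 0.994 0.   ] z [ 0.502 -0.055 -0.863] F [0.29 0.37 1.5 ] w 9.6 gf 45.0 j [ 0.04  0.2  -0.18  2.31  0.92  0.19 -1.1 ]
bar rel seat [-0.0055  0.0004  0.026 ]
row [-0.0005, -0.0016, 0.0037, 0.0004, -0.0006, 0.0002]
row [-0.0005, -0.0058, 0.0128, 0.0004, -0.0006, 0.0002]
[[152 157 150 154 159 162 163 160 162 163 162 165]
 [159 149 135 143 153 154 158 163 168 171 176 185]
 [154 128 114 125 130 129 147 173 187 195 200 201]
 [156 129 106 105 104 102 127 182 197 194 187 173]
 [173 139 107  96  95  91 110 162 171 162 153 146]
 [191 147 106  96  95  89  99 137 150 149 148 147]
 [178 137 102  95  94  88  94 130 147 150 152 151]
 [155 122 102  97  94  88  96 130 148 148 149 151]
 [145 120  99  95  94  89  92 131 149 148 149 150]]
```

Contact with the latch at 26 mm, no sideways force. Pressing down in steps.

Run:
```python
from h import *
hk(-.005,0,.020,.16);hk(-.0045,0,.014,.14);hk(-.004,0,.009,.13)
```

```text
row [-0.0005, -0.0037, 0.0039, 0.0204, -0.0006, 0.0002]
row [-0.0005, -0.0074, 0.0077, 0.0404, -0.0006, 0.0002]
row [-0.0005, -0.01, 0.0115, 0.0504, -0.0006, 0.0002]
```

>>> jog_arm:
  motion:
    - [[0,-0.002,0.002,0.01,0,0,1],[0,-0.004,0.004,0.02,0,0,1],[0,-0.0055,0.006,0.03,0,0,1],[0,-0.0055,0.006,0.03,0,0,1],[0,-0.0055,0.006,0.03,0,0,1]]

```text
clock: 22.22
position: [0.5618, -0.0358, 0.1164]
ee_rot: [2.035, 1.822, 0.466]
force: [0.2, -0.5, 4.8]
width: 0.106
gripper_force: 45.0
```

Run:
```python
from h import *
stb();F=[]
for i in range(4): a=get_image("scene");F.append(observe()["force"])
print(np.mean(F,0).round(2));stb();bar();hk(-.0045,0,.014,.14);hk(-.004,0,.009,.13);hk(-.003,0,.004,.13)
```

```text
t 22.22 p [ 0.5618 -0.0358  0.1164] x [0.11  0.994 0.001] z [ 0.477 -0.052 -0.877] F [ 0.23 -0.52  4.75] w 9.7 gf 45.0 j [ 0.1   0.22 -0.23  2.29  0.83  0.21 -1.01]
[ 0.8  -0.29  4.49]
t 22.42 p [ 0.5615 -0.0357  0.1163] x [0.109 0.994 0.   ] z [ 0.476 -0.052 -0.878] F [0.78 0.1  4.96] w 9.5 gf 45.1 j [ 0.1   0.22 -0.23  2.29  0.83  0.21 -1.01]
bar rel seat [-0.0047  0.0003  0.017 ]
row [-0.0004, -0.0018, 0.0019, 0.0108, -0.0005, 0.0001]
row [-0.0004, -0.0044, 0.0057, 0.0208, -0.0005, 0.0001]
row [-0.0004, -0.0059, 0.0106, 0.0208, -0.0005, 0.0001]
```

>>> jog_arm:
  motion:
    - [[0,-0.002,0.002,0.01,0,0,1],[0,-0.003,0.004,0.015,0,0,1],[0,-0.0045,0.006,0.02,0,0,1],[0,-0.0045,0.006,0.02,0,0,1],[0,-0.0045,0.006,0.02,0,0,1]]
  force: 60

```text
clock: 22.83
position: [0.5597, -0.0357, 0.1081]
ee_rot: [2.049, 1.835, 0.447]
force: [-0.1, -0.2, 1.8]
width: 0.103
gripper_force: 60.0
```

Run:
```python
from h import *
stb();F=[]
for i in range(4): a=get_image("scene");F.append(observe()["force"])
print(np.mean(F,0).round(2));stb();bar();hk(-.003,0,.004,.13);hk(-.002,0,.000,.13)
B=cv2.cvtColor(a,cv2.COLOR_RGB2GRAY);print(B[117:126,328:340])
print([(round(r["p"],2),np.round(r["pixel"],1).tolist(),[int(v) for v in (*np.argwhere(r["mask"]).min(0),*np.argwhere(r["mask"]).max(0))]) for r in silhouettes("drain_basket","scene")])
```

```text
t 22.83 p [ 0.5597 -0.0357  0.1081] x [ 0.11   0.994 -0.   ] z [ 0.457 -0.05  -0.888] F [-0.08 -0.22  1.83] w 9.5 gf 60.0 j [ 0.12  0.24 -0.25  2.28  0.8   0.23 -0.97]
[0.3  0.   1.46]
t 23.03 p [ 0.5596 -0.0357  0.1081] x [ 0.11   0.994 -0.   ] z [ 0.457 -0.051 -0.888] F [0.12 0.17 0.95] w 9.2 gf 60.0 j [ 0.12  0.24 -0.25  2.28  0.8   0.23 -0.97]
bar rel seat [-0.0047  0.0001  0.0079]
row [-0.0001, -0.0002, 0.0043, -0.001, 0.0, 0.0002]
row [-0.0001, -0.0011, 0.0083, -0.001, 0.0, 0.0002]
[[153 155 151 153 161 163 163 161 162 162 161 165]
 [158 147 131 141 154 155 158 164 166 172 178 186]
 [155 128 113 122 130 130 146 175 188 194 198 200]
 [160 129 105 103 104  98 124 179 197 194 188 174]
 [174 138 106  96  94  88 107 161 169 162 153 148]
 [192 148 105  97  94  89  98 137 149 145 149 149]
 [177 137 104  94  93  86  92 131 147 150 149 149]
 [152 123  99  97  90  86  92 129 147 151 150 151]
 [145 117  98  95  93  86  93 129 147 151 149 150]]
[(0.72, [182.3, 282.8], [246, 155, 297, 198]), (0.66, [325.2, 180.8], [163, 313, 190, 341])]
```

The force peaked and fell, so the latch is open and being passed. On to the bottom.

>>> jog_arm:
  motion:
    - [[0,0,0.002,0,0,0,1],[0,0,0.004,0,0,0,1],[0,-0.001,0.006,0,0,0,1],[0,-0.001,0.006,0,0,0,1],[0,-0.001,0.006,0,0,0,1]]

```text
clock: 23.5
position: [0.5611, -0.0359, 0.1017]
ee_rot: [2.049, 1.836, 0.446]
force: [0.2, 0.2, 0.1]
width: 0.102
gripper_force: 60.0
```

Run:
```python
from h import *
F=[]
for i in range(4): a=get_image("scene");F.append(observe()["force"])
print(np.mean(F,0).round(2));stb();bar();hk(-.002,0,-.001,.13)
```

```text
[ 0.25  0.08 -1.31]
t 23.7 p [ 0.5615 -0.0359  0.1022] x [ 0.11   0.994 -0.   ] z [ 0.457 -0.05  -0.888] F [ 0.21  0.32 -1.91] w 9.3 gf 60.0 j [ 0.09  0.25 -0.23  2.29  0.84  0.21 -1.01]
bar rel seat [-0.0028  0.0002  0.002 ]
row [-0.0002, -0.0006, 0.0031, -0.0012, -0.0001, 0.0002]
```

>>> jog_arm:
  motion:
    - [[0,0,0.001,0,0,0,1],[0,-0.0005,0.002,0,0,0,1],[0,-0.0005,0.003,0,0,0,1],[0,-0.0005,0.003,0,0,0,1],[0,-0.0005,0.003,0,0,0,1]]

```text
clock: 24.12
position: [0.5635, -0.0358, 0.1001]
ee_rot: [2.048, 1.835, 0.449]
force: [0.0, -0.3, 3.0]
width: 0.104
gripper_force: 60.0
```

Run:
```python
from h import *
F=[]
for i in range(4): a=get_image("scene");F.append(observe()["force"])
print(np.mean(F,0).round(2));stb();bar();hk(-.002,0,-.003,.13)
```

```text
[-0.11 -0.06  3.83]
t 24.32 p [ 0.5632 -0.0359  0.1   ] x [0.109 0.994 0.   ] z [ 0.458 -0.05  -0.887] F [ 0.26 -0.27  4.33] w 9.6 gf 60.1 j [ 0.08  0.25 -0.21  2.29  0.86  0.2  -1.03]
bar rel seat [-0.0013  0.0004 -0.0002]
row [-0.0004, -0.002, 0.0021, 0.0003, -0.0005, 0.0001]
```

Bottomed with about 5 N net at dz≈0, and the latch force profile completed. Unload, release, wait a little.

>>> jog_arm:
  motion:
    - [[0,0.001,-0.002,0,0,0,1],[0,0.001,-0.002,0,0,0,1],[0,0.001,-0.002,0,0,0,0.2],[0,0.001,-0.002,0,0,0,0.2],[0,0.001,-0.002,0,0,0,0.2],[0,0.001,-0.002,0,0,0,0.2],[0,0.001,-0.002,0,0,0,0.2],[0,0.001,-0.002,0,0,0,0.2],[0,0.001,-0.002,0,0,0,0.2],[0,0.001,-0.002,0,0,0,0.2]]

```text
clock: 25.15
position: [0.5628, -0.036, 0.1018]
ee_rot: [2.049, 1.835, 0.448]
force: [0.1, 0.5, 1.4]
width: 0.403
gripper_force: 0.0
```

Run:
```python
from h import *
a=get_image("scene");stb()
print([(round(r["p"],2),np.round(r["pixel"],1).tolist(),[int(v) for v in (*np.argwhere(r["mask"]).min(0),*np.argwhere(r["mask"]).max(0))]) for r in silhouettes("drain_basket","scene")])
```

```text
t 25.2 p [ 0.5628 -0.036   0.1019] x [0.11  0.994 0.   ] z [ 0.458 -0.05  -0.888] F [ 0.05 -0.8   0.02] w 36.7 gf 0.0 j [ 0.09  0.25 -0.22  2.29  0.84  0.21 -1.02]
[(0.86, [179.7, 278.2], [246, 155, 295, 199]), (0.85, [333.9, 184.8], [174, 317, 191, 341])]
```

>>> jog_arm:
  motion:
    - [[0,0,-0.008,0,0,0,0.2],[0,0,-0.018,0,0,0,0.2],[0,0,-0.03,0,0,0,0.2],[0,0,-0.045,0,0,0,0.2],[0,0,-0.06,0,0,0,0.2],[0,-0.01,-0.08,0,0,0,0.2],[0,-0.03,-0.1,0,0,0,0.2],[0,-0.06,-0.12,0,0,0,0.2],[0,-0.1,-0.13,0,0,0,0.2],[0,-0.1,-0.13,0,0,0,0.2]]

```text
clock: 26.08
position: [0.4055, -0.0212, 0.167]
ee_rot: [2.052, 1.838, 0.436]
force: [-1.5, -0.5, -1.5]
width: 0.4
gripper_force: 0.0
```

Run:
```python
from h import *
def bx(m): return [int(v) for v in (*np.argwhere(m).min(0),*np.argwhere(m).max(0))]
stb()
for k in range(3):
    for n in("scene","top"):
        get_image(n)
        for q in("drain_basket","s_hook"): print(n,q,[(round(r["p"],2),np.round(r["pixel"],1).tolist(),bx(r["mask"])) for r in silhouettes(q,n)][:2])
S=SEAT;Rz=R.from_euler("z",YW)
q=np.array([S+Rz.apply(d) for d in([0,0,0],[0,0,.1346],[.056,.045,-.068],[-.056,.045,-.068],[.056,-.045,-.068],[-.056,-.045,-.068],[.045,.04,-.125],[-.045,.04,-.125],[.045,-.04,-.125],[-.045,-.04,-.125],[-.0636,0,-.0487])])
print(proj("scene",q).round(1).tolist());print(proj("top",q).round(1).tolist())
stb()
```

```text
t 26.08 p [ 0.4055 -0.0212  0.167 ] x [ 0.111  0.994 -0.004] z [ 0.45  -0.054 -0.891] F [-1.48 -0.54 -1.52] w 36.8 gf 0.0 j [ 0.35 -0.14 -0.5   2.46  0.17  0.35 -0.41]
scene drain_basket [(0.63, [178.2, 283.4], [247, 155, 296, 197])]
scene s_hook [(0.67, [328.9, 130.9], [119, 328, 155, 334])]
top drain_basket [(0.88, [353.4, 180.5], [160, 339, 197, 370]), (0.83, [148.3, 207.5], [193, 131, 229, 161])]
top s_hook [(0.49, [367.4, 170.4], [164, 358, 179, 372])]
scene drain_basket [(0.93, [184.2, 281.2], [246, 155, 295, 198]), (0.71, [329.5, 179.4], [157, 313, 192, 345])]
scene s_hook [(0.73, [335.1, 135.1], [119, 327, 160, 334])]
top drain_basket [(0.83, [151.4, 208.0], [193, 133, 229, 161]), (0.82, [350.1, 182.0], [161, 339, 197, 369])]
top s_hook [(0.6, [368.3, 168.8], [164, 359, 179, 372])]
scene drain_basket [(0.91, [331.2, 181.1], [158, 314, 193, 346]), (0.91, [179.3, 276.8], [246, 154, 296, 198])]
scene s_hook [(0.66, [333.0, 145.9], [118, 327, 160, 334])]
top drain_basket [(0.87, [148.3, 210.1], [193, 132, 229, 161]), (0.73, [349.2, 179.6], [161, 339, 196, 368])]
top s_hook []
[[329.6, 156.9], [331.7, 122.8], [310.4, 171.0], [329.0, 181.0], [328.2, 166.1], [347.1, 175.8], [312.5, 185.0], [327.2, 193.5], [328.2, 180.5], [343.2, 188.6], [339.9, 174.4]]
[[359.5, 175.0], [369.6, 168.8], [343.6, 160.6], [340.8, 192.2], [369.0, 163.4], [366.4, 195.0], [341.7, 166.4], [339.5, 190.9], [363.5, 168.9], [361.4, 193.4], [354.7, 195.2]]
t 26.98 p [ 0.4151 -0.0197  0.1712] x [0.109 0.994 0.   ] z [ 0.458 -0.05  -0.888] F [-0.26  0.71  0.14] w 36.9 gf 0.0 j [ 0.35 -0.13 -0.5   2.45  0.17  0.35 -0.42]
```

The basket's mask matches the seated, level prediction. Letting the swing die out and backing away a little.

>>> jog_arm:
  motion:
    - [[0,-0.01,-0.02,0,0,0,0.2],[0,-0.02,-0.03,0,0,0,0.2],[0,-0.02,-0.03,0,0,0,0.2],[0,-0.02,-0.03,0,0,0,0.2],[0,-0.02,-0.03,0,0,0,0.2],[0,-0.02,-0.03,0,0,0,0.2],[0,-0.02,-0.03,0,0,0,0.2],[0,-0.02,-0.03,0,0,0,0.2],[0,-0.02,-0.03,0,0,0,0.2],[0,-0.02,-0.03,0,0,0,0.2]]

```text
clock: 27.82
position: [0.3837, -0.0163, 0.1884]
ee_rot: [2.049, 1.835, 0.448]
force: [-0.6, 0.3, 0.1]
width: 0.398
gripper_force: 0.0
```

>>> jog_arm:
  motion:
    - [[0,0,0,0,0,0,0.2],[0,0,0,0,0,0,0.2],[0,0,0,0,0,0,0.2],[0,0,0,0,0,0,0.2],[0,0,0,0,0,0,0.2],[0,0,0,0,0,0,0.2],[0,0,0,0,0,0,0.2],[0,0,0,0,0,0,0.2],[0,0,0,0,0,0,0.2],[0,0,0,0,0,0,0.2]]

```text
clock: 28.65
position: [0.3837, -0.0163, 0.1886]
ee_rot: [2.049, 1.835, 0.448]
force: [-0.2, 0.2, -0.1]
width: 0.398
gripper_force: 0.0
```

Run:
```python
from h import *
I=[]
for k in range(24): I.append(cv2.cvtColor(get_image("scene"),cv2.COLOR_RGB2GRAY)[150:198,305:350].astype(int))
print("motion",[round(np.abs(I[k+1]-I[k]).mean(),2) for k in range(23)])
print("vs first",[round(np.abs(i-I[0]).mean(),2) for i in I]);stb()
b=get_image("top").astype(int);b0=np.load("b.npy").astype(int)
S=cv2.cvtColor(get_image("scene"),cv2.COLOR_RGB2GRAY).astype(int)
print("timer/bottles diff",np.abs(b-b0)[222:240,340:362].mean(),np.abs(b-b0)[152:172,262:305].mean())
print(S[134:160,322:342])
```

```text
motion [np.float64(1.26), np.float64(1.26), np.float64(1.27), np.float64(1.26), np.float64(1.31), np.float64(1.27), np.float64(1.31), np.float64(1.29), np.float64(1.27), np.float64(1.29), np.float64(1.27), np.float64(1.27), np.float64(1.25), np.float64(1.26), np.float64(1.28), np.float64(1.26), np.float64(1.3), np.float64(1.29), np.float64(1.23), np.float64(1.24), np.float64(1.27), np.float64(1.3), np.float64(1.27)]
vs first [np.float64(0.0), np.float64(1.26), np.float64(1.29), np.float64(1.29), np.float64(1.27), np.float64(1.29), np.float64(1.27), np.float64(1.27), np.float64(1.22), np.float64(1.27), np.float64(1.29), np.float64(1.3), np.float64(1.27), np.float64(1.26), np.float64(1.27), np.float64(1.28), np.float64(1.27), np.float64(1.29), np.float64(1.25), np.float64(1.27), np.float64(1.25), np.float64(1.27), np.float64(1.26), np.float64(1.26)]
t 29.85 p [ 0.3837 -0.0162  0.1886] x [0.11  0.994 0.   ] z [ 0.458 -0.05  -0.888] F [ 0.49 -0.26  0.14] w 36.5 gf 0.0 j [ 0.3  -0.24 -0.44  2.47  0.05  0.43 -0.3 ]
timer/bottles diff 22.18686868686869 2.4213178294573643
[[135 127 124 127 1
[... 1491 characters left out ...]
  63  62
   64  63]
 [ 64  60  60  60  63  71  87  95  84  86 105 126 111  91  84  79  73  68
   67  63]
 [ 62  58  59  58  59  67  85  90  77  79 101 110  98  90  87  84  81  78
   70  70]
 [ 56  57  56  59  62  81  98  99  85  86 102 104  92  85  87  83  82  80
   75  75]
 [ 57  59  62  62  72  89 109 105  91  87 107 101  91  84  82  83  82  81
   80  79]
 [ 62  67  69  69  78  95 117 118 105 103 113 110 100  97  86  83  83  79
   80  78]
 [ 66  71  76  81  83 104 127 130 122 120 123 117 112 109 100  88  83  80
   81  76]
 [ 73  77  84  92 101 110 120 123 121 122 120 111 101 103 107  99  86  77
   76  76]
 [ 75  88 100 110 110 106 107 112 114 115 110  97  84  87 100 102  92  76
   72  75]]
```

```bash
python3 -c "
from cell import sign_off
print(sign_off())"
```

```text
the job is handed in; nothing more can be done
None
```

The job is handed in: the S-hook hangs in the rail's groove and the basket hangs still and level from it. I judged the latch shut from how the pressing force rose and then fell away, not from seeing it close.

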